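# Read a medicine jar on the label reader and put it away

### The job

Lift the medicine jar with the red label out of the moulded delivery tray, stand it in the middle of the round pad of the label reader with its red label squarely facing the reader's dark window, and let go. With the jar standing like that, press the yellow button fully down, then put the jar away standing upright in the blue basket. Never drop the jar, and leave the other things where they are.

Things in the scene. Friction and masses are not known exactly. Their poses are not given: they have to be found in the camera images.
- jar: The jar to be read: white plastic cylinder, 54 mm diameter, 120 mm tall, about 0.15 kg, white lid. A red label covers about 80 degrees of its side; a red stripe on the lid runs from the centre to the label side. Origin: centre of the underside; z up; x points from the axis to the middle of the label. It starts in one of the two tray pockets, its underside 10 mm above the table.
- jar_mark (a point): Middle of the red label, on the jar's surface: 27 mm from the axis along the jar's x, 60 mm above its underside.
- spare_jar: Bystander in the other tray pocket: same jar in shape and size but with a green label and green lid stripe. Origin: centre of the underside.
- tray: Fixed grey-brown moulded-pulp delivery tray, 230 (x) x 120 (y) x 45 mm tall, with two round pockets 59 mm across and 35 mm deep, centred at x = -55 mm and +55 mm. The jars stand in them and stick out 85 mm above the tray. Origin: centre of the underside.
- reader: Fixed label reader. Grey base plate 210 (x) x 110 (y) x 6 mm; at its +x end stands a white block 65 (x) x 100 (y) mm, from x = 40 to 105 mm, its top 110 mm above the table, with a dark window on its -x face looking along -x over the round pad. Origin: centre of the underside.
- pad (a point): Centre of the round white pad (72 mm diameter with its black rim, flush with the base plate), at x = -50 mm of the reader and 6 mm above the table: where the jar's underside centre goes for reading.
- window (a point): Centre of the reader's dark window (64 mm wide, 60 mm high), at x = 40 mm of the reader, 60 mm above the table, 90 mm from the pad's centre. The red label must face it, so the jar's x then points the same way as the reader's x.
- read_button (a joint): Travel of the round yellow read button (36 mm diameter) on the reader block's top: 0 up, 0.006 m fully down; springs back; about 4 N to press down.
- read_button_top (a point): Centre of the yellow button's top face; it is pressed straight down.
- basket: Fixed blue open basket, 220 (x) x 170 (y) x 60 mm tall, walls and floor 5 mm thick. Origin: centre of the underside. Its +x end holds the small tub, its -x end is free.
- basket_free (a point): A free place on the basket's inner floor, 45 mm towards -x from the basket's centre, 5 mm above the table: the jar fits well here.
- tub: Bystander: small clear tub with green lid, 60 mm diameter, 48 mm tall, at the +x end in the basket. Origin: centre of the underside.
- sauce: Bystander: dark brown bottle with white cap, 60 mm diameter, 170 mm tall, beyond the reader. Origin: centre of the underside.
- cup: Bystander: clear cup, 74 mm across, 100 mm tall, beyond the reader. Origin: centre of the underside.
- plate: Bystander: white plate, 150 mm across, 22 mm tall. Origin: centre of the underside.
- dip: Bystander: small amber bowl, 64 mm across, 30 mm tall, near the robot's base. Origin: centre of the underside.
- spoon: Bystander: steel spoon, 160 mm long, lying on the far left. Origin: near its middle.

How it is judged:
By the outcome, as a careful person would: the job done as asked, in the order asked, and still so for the second after the job is handed in, with the robot touching nothing.
It also fails if it takes over 61 s, if anything falls off the work surface, if the arm or the gripper's body presses on something with over 40 N, if the wrist force passes 120 N, or if a joint passes its speed limit or range.

### The arm

A 6-joint arm with a two-finger parallel gripper is mounted at the origin on the work surface. World frame = base frame: x ahead of the robot, y to its left, z up, the work surface at z = 0. Lengths are in m, angles in degrees, forces in N, time in s.
With the tool pointing down it reaches from about 0.4 to 0.825 m from the base axis. Payload 7 kg.
Tool frame: the origin (TCP) lies at the very end of the fingers, on their centre line; the grasp point (between the pads) lies r.hold_point_z behind it (r.hold_point_z is the distance from the TCP to the grasp point, in m); z points along the fingers, y is the direction in which the jaws open and shut (so a half turn about z gives the same grasp; the last joint's range is limited). The gripper opens to 88 mm and grips with 3 to 60 N. Pads are 19 mm wide; open, the fingers measure 130 mm over their backs; the gripper's body (78 mm by 193 mm) begins 47 mm behind the grasp point.
Start: joints at [83.715, 20.546, 0.682, 0, -70.136, -16.507], TCP at [0.261, 0.622, 0.227] pointing down, gripper open.
Joint ranges: [-176.03, 176.03], [-82.01, 121.73], [-58.28, 71.71], [-173.87, 95.51], [-174.79, -0.11], [-173.66, 173.66]. Speed limits (degrees/s): [136.94, 136.94, 172.46, 180, 180, 180].

### API

Orientations are given as [roll, pitch, yaw] about the fixed x, y, z axes, in that order (R = Rz(yaw) Ry(pitch) Rx(roll)).
In Python, from plant import r, vision gives the robot as it stands.
- The arm moves only by the tool play_rows, never from a script. Its argument "motion" is a list that holds one entry, the list of rows, each a list of 7 numbers: the shift along the tool's x, y, z in cm, then the turn, a rotation vector about the tool's x, y, z in degrees, then the finger opening in cm, from 0 to 8.76. A call has exactly 8 rows; each row shifts and turns the commanded pose from where the row before left it, along the tool's axes as they then stand; what a row does not reach is not made up. A row lasts 1/10 s, in which the tool goes at most 50 mm and 8.59 degrees, less where a joint would pass 70% of its speed; a pose out of reach is approached as far as the arm can. A call with a gripper value outside its range is refused whole. The fingers move at their own pace and stop on an object; "newtons" is the grip in N (left out, the last holds). Time passes only in rows, so rows that do not move let the fingers close, or fill a call up. It gives the time, the measured TCP pose, the force and the opening at its end, in the units of the state.
- r.get_state(): the state, without advancing time (a new reading comes with each control period).
- vision.capture(name): name is "side" or "top" or "wrist"; returns a dict with "pixels" (400x640x3 uint8, blue, green, red), "camera_matrix" (3x3 intrinsics, pixels), "extrinsics" (4x4, takes a point from camera to world coordinates); the wrist camera has in their place "T_tool_cam" (4x4, takes a point from camera to tool coordinates, whose origin is the TCP and whose axes are the flange's). Camera axes: x right, y up, looking along -z (the intrinsics and any distortion apply to the point x, -y, -z); pixel columns grow to the right and rows downward; lengths in m; the calibration is good to about 2 mm. A picture is of the moment at which its call begins: read the wrist's pose just before it. There is no depth.
- r.close_job(): hands the job in, once; it reports no verdict.
The state is a dict: "time_s": time; "joints": joint angles; "qd": joint speeds; "joint_torque": joint torques, N m; "tcp_pos": TCP position; "eef_rot": TCP orientation; "contact_force": force on the tool from outside, world axes, zero at the start; "moment": the same for the moment, N m; "gripper_width": finger opening in m.
Only numpy, scipy, OpenCV 4.12 (cv2) and the standard library are available. Lean on these libraries where they do the work, as an engineer would, in place of code of your own. Each camera call takes 0.05 s, during which the arm holds its last target.

## Working session

There is one attempt and no reset: what is moved stays moved. The work goes in short steps, Python scripts to look and compute and a tool call to move; the robot and the scene stay as the last step left them, time stands still between calls to the robot, and variables do not carry over. Pictures are saved under pics/ and viewed, and the job is handed in when it is done.

Besides the shell and the picture viewer there is one more tool, called after "Call:" in YAML: its name, and indented under it one key for each argument. play_rows: Moves the arm, as the interface text tells. Its arguments: {"type":"object","properties":{"motion":{"type":"array","items":{"type":"array","items":{"type":"array","items":{"type":"number"}}}},"newtons":{"type":"number"}},"required":["motion"]}

```bash
ls -la; mkdir -p pics
python3 - <<'E'
from plant import r, vision
import cv2, numpy as np
print(r.get_state()); print(r.hold_point_z)
for n in ("side","top","wrist"):
    d=vision.capture(n); cv2.imwrite(f"pics/{n}0.png",d["pixels"])
    print(n,{k:np.round(v,4).tolist() for k,v in d.items() if k!="pixels"})
E
```

```text
total 12
drwxr-xr-x  3 agent agent 4096 Dec  5 17:46 .
drwxr-xr-x 23 root  root  4096 Dec  5 17:46 ..
drwxr-xr-x  2 agent agent 4096 Dec  5 17:46 pics
{'time_s': 0.0, 'joints': array([ 8.37151608e+01,  2.05916024e+01,  6.33802511e-01, -1.91392497e-02,
       -7.01347432e+01, -1.65059316e+01]), 'qd': array([-0.03119314,  0.01871762, -0.06845656,  0.16287035, -0.05000369,
        0.00400151]), 'joint_torque': array([ 8.32399819e-04, -5.82725751e+01,  2.93051648e+01,  6.99758291e+00,
        6.78404438e-03, -1.48048230e-04]), 'tcp_pos': array([0.26132551, 0.62184074, 0.22562409]), 'eef_rot': array([ 1.79906158e+02, -9.04464173e-03, -2.27972817e+01]), 'contact_force': array([-0.83535207,  0.33110252,  0.43805476]), 'moment': array([0.00456162, 0.02378285, 0.00225146]), 'gripper_width': 0.0876798552887875}
0.0188
side {'camera_matrix': [[440.851, 0.0, 314.6142], [0.0, 440.851, 199.2192], [0.0, 0.0, 1.0]], 'extrinsics': [[0.8984, 0.3129, -0.3082, 0.232], [-0.4389, 0.6638, -0.6056, -0.6699], [0.0151, 0.6794, 0.7337, 0.9469], [0.0, 0.0, 0.0, 1.0]]}
top {'camera_matrix': [[457.307, 0.0, 320.3505], [0.0, 457.307, 198.3511], [0.0, 0.0, 1.0]], 'extrinsics': [[0.0242, 0.9861, -0.1646, 0.3407], [-0.9993, 0.0285, 0.0238, 0.0167], [0.0281, 0.1639, 0.9861, 1.392], [0.0, 0.0, 0.0, 1.0]]}
wrist {'camera_matrix': [[315.261, 0.0, 315.9307], [0.0, 315.261, 200.2481], [0.0, 0.0, 1.0]], 'T_tool_cam': [[0.0005, 0.9586, 0.2848, 0.0755], [1.0, -0.0009, 0.0012, -0.0002], [0.0014, 0.2848, -0.9586, -0.1574], [0.0, 0.0, 0.0, 1.0]]}
```

View pics/top0.png

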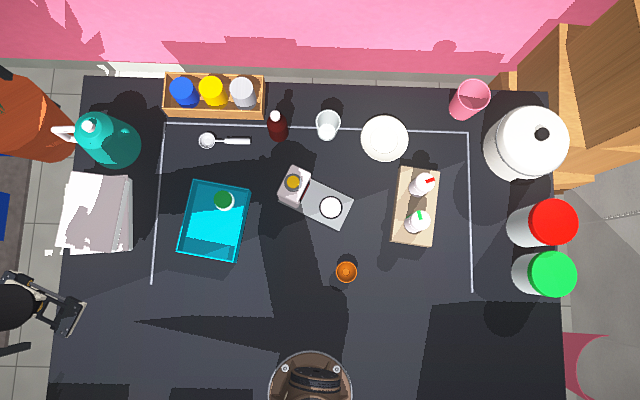

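View pics/side0.png

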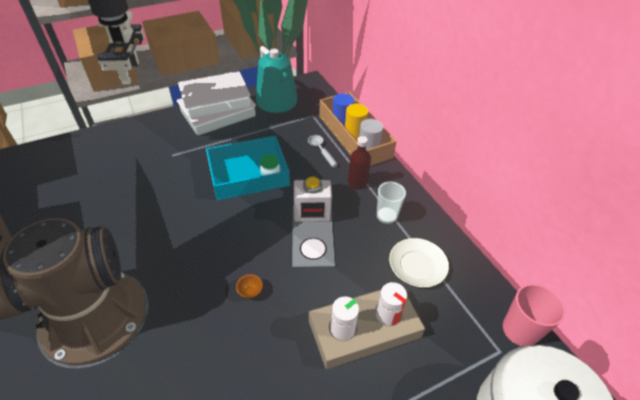

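View pics/wrist0.png

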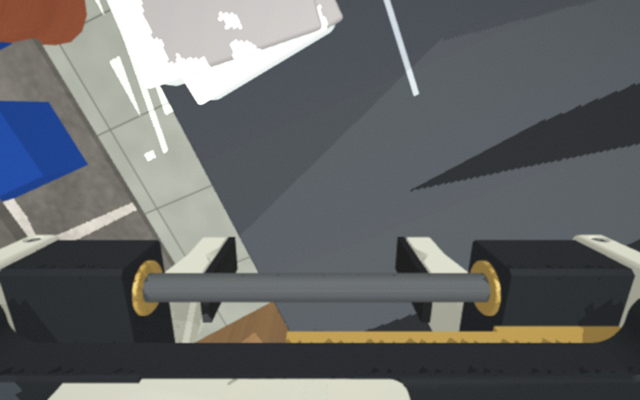

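The top view shows the red jar's lid near (424,184), the green one near (417,221), the reader block at (293,185), the pad at (330,207) and the basket at (213,222) with the tub at (223,200). I'll zoom in for the details.

```bash
cat > h.py <<'E'
import numpy as np, cv2
from scipy.spatial.transform import Rotation as Ro
def cam(d, st=None):
    K=np.array(d["camera_matrix"])
    if "extrinsics" in d: T=np.array(d["extrinsics"])
    else:
        W=np.eye(4); W[:3,:3]=Ro.from_euler("xyz",st["eef_rot"],degrees=True).as_matrix(); W[:3,3]=st["tcp_pos"]
        T=W@np.array(d["T_tool_cam"])
    return K,T
def ray(K,T,uv):
    uv=np.atleast_2d(np.asarray(uv,float))
    p=np.c_[(uv[:,0]-K[0,2])/K[0,0],-(uv[:,1]-K[1,2])/K[1,1],-np.ones(len(uv))]
    return T[:3,3],p@T[:3,:3].T
def onz(K,T,uv,z):
    o,d=ray(K,T,uv); s=(z-o[2])/d[:,2]; return o+d*s[:,None]
def proj(K,T,P):
    P=np.atleast_2d(np.asarray(P,float)); c=(P-T[:3,3])@T[:3,:3]
    return np.c_[K[0,0]*c[:,0]/-c[:,2]+K[0,2], K[1,1]*-c[:,1]/-c[:,2]+K[1,2]]
def cross(rays):
    A=np.zeros((3,3));b=np.zeros(3)
    for o,d in rays:
        d=d/np.linalg.norm(d);M=np.eye(3)-np.outer(d,d);A+=M;b+=M@o
    return np.linalg.solve(A,b)
E
python3 - <<'E'
import cv2
t=cv2.imread("pics/top0.png"); s=cv2.imread("pics/side0.png")
cv2.imwrite("pics/top_a.png",cv2.resize(t[150:270,255:455],None,fx=4,fy=4,interpolation=cv2.INTER_CUBIC))
cv2.imwrite("pics/top_b.png",cv2.resize(t[160:280,160:270],None,fx=5,fy=5,interpolation=cv2.INTER_CUBIC))
cv2.imwrite("pics/side_a.png",cv2.resize(s[165:375,280:440],None,fx=2.8,fy=2.8,interpolation=cv2.INTER_CUBIC))
E
```

```text
(no output)
```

View pics/top_a.png

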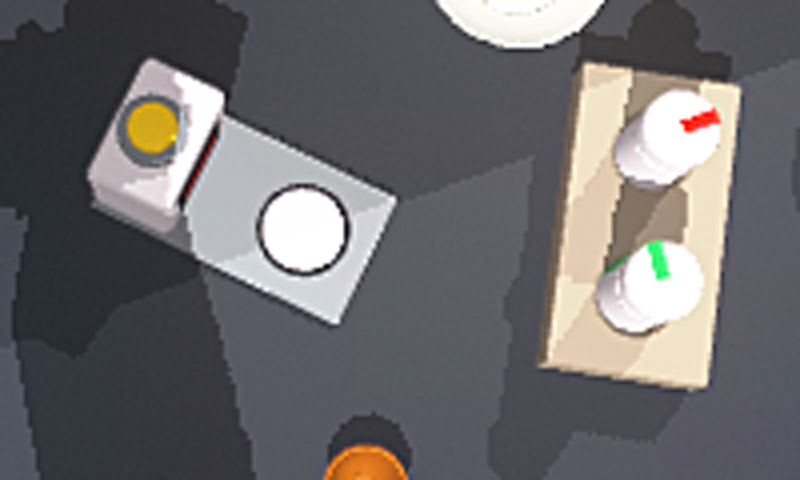

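View pics/top_b.png

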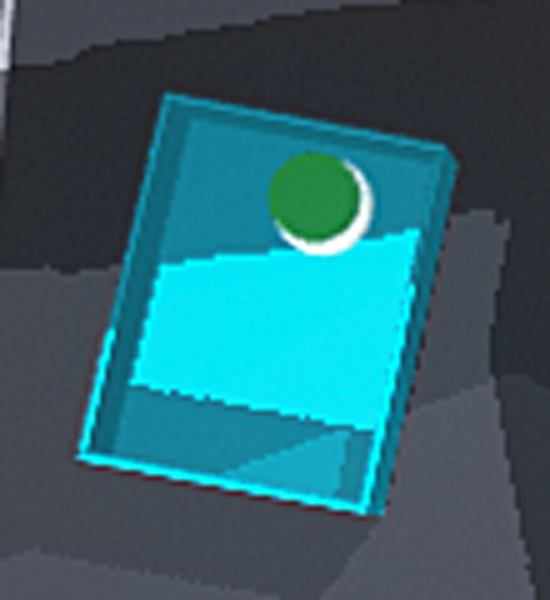

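View pics/side_a.png

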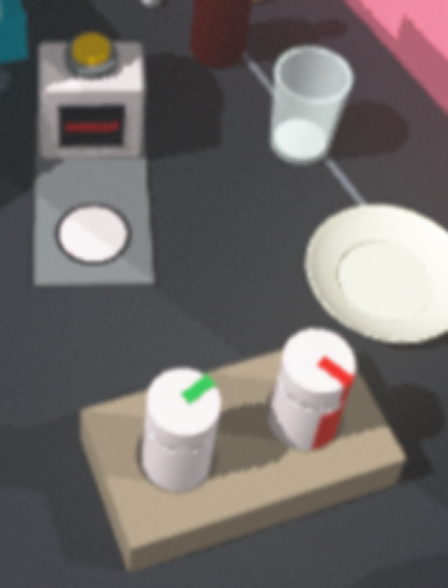

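```bash
cat > m1.py <<'E'
from plant import r, vision
from h import *
def cc(mask,lo=3):
    n,l,s,c=cv2.connectedComponentsWithStats(mask.astype(np.uint8)); return [(s[i].tolist(),c[i]) for i in range(1,n) if s[i,4]>=lo]
for n in ("top","side"):
    d=vision.capture(n);K,T=cam(d);im=d["pixels"].astype(int);b,g,rr=im[...,0],im[...,1],im[...,2]
    print("==",n)
    m=(rr>170)&(g<90)&(b<90); print("red",[(s,onz(K,T,c,.13).round(4)) for s,c in cc(m)][:6])
    m=(g>150)&(rr<110)&(b<140); print("green",[(s,onz(K,T,c,.13).round(4)) for s,c in cc(m)])
    m=(rr>130)&(g>100)&(b<70); print("yel",[(s,c.round(1),onz(K,T,c,.122).round(4)) for s,c in cc(m,20)])
    hsv=cv2.cvtColor(d["pixels"],cv2.COLOR_BGR2HSV)
    m=((hsv[...,0]>84)&(hsv[...,0]<100)&(hsv[...,1]>150)).astype(np.uint8)
    cs,_=cv2.findContours(m,cv2.RETR_EXTERNAL,cv2.CHAIN_APPROX_NONE)
    for c in cs:
        if cv2.contourArea(c)>1000:
            h=cv2.approxPolyDP(cv2.convexHull(c),2.5,True)[:,0]
            print("bask",h.tolist(),onz(K,T,h,.06).round(3).tolist())
E
python3 m1.py
```

```text
== top
red [([42, 97, 1, 4, 4], array([[0.817 , 0.7872, 0.13  ]])), ([41, 102, 1, 7, 7], array([[0.7975, 0.7876, 0.13  ]])), ([40, 111, 1, 5, 5], array([[0.7737, 0.7875, 0.13  ]])), ([39, 118, 1, 6, 6], array([[0.7515, 0.7876, 0.13  ]])), ([38, 125, 1, 5, 5], array([[0.7323, 0.788 , 0.13  ]])), ([425, 178, 10, 5, 26], array([[ 0.6134, -0.3221,  0.13  ]]))]
green [([417, 210, 5, 10, 24], array([[ 0.5136, -0.2907,  0.13  ]])), ([528, 251, 50, 47, 1734], array([[ 0.3577, -0.6625,  0.13  ]]))]
yel [([569, 25, 23, 20, 35], array([579.6,  35. ]), array([[ 1.0797, -0.7916,  0.122 ]])), ([568, 37, 16, 20, 72], array([574.7,  47.1]), array([[ 1.0397, -0.7738,  0.122 ]])), ([570, 54, 9, 10, 38], array([573.5,  58.1]), array([[ 1.0036, -0.7675,  0.122 ]])), ([571, 57, 21, 29, 228], array([579.6,  71.2]), array([[ 0.9623, -0.7832,  0.122 ]])), ([198, 75, 31, 35, 751], array([213.,  92.]), array([[0.857 , 0.3061, 0.122 ]])), ([576, 78, 20, 19, 99], array([584.1,  87.2]), array([[ 0.9119, -0.7933,  0.122 ]])), ([582, 81, 58, 60, 1385], array([614.5, 109.5]), array([[ 0.8452, -0.8801,  0.122 ]])), 
[... 455 characters left out ...]
38]] [[0.783, 0.716, 0.06], [0.806, 0.689, 0.06], [0.807, 0.653, 0.06], [0.769, 0.564, 0.06], [0.736, 0.531, 0.06], [0.675, 0.531, 0.06], [0.637, 0.578, 0.06], [0.65, 0.64, 0.06], [0.724, 0.718, 0.06]]
== side
red [([395, 294, 11, 10, 36], array([[ 0.6139, -0.3262,  0.13  ]]))]
green [([346, 298, 10, 10, 41], array([[ 0.5137, -0.2917,  0.13  ]]))]
yel [([345, 102, 24, 38, 510], array([354.9, 118.2]), array([[0.8401, 0.2637, 0.122 ]])), ([306, 178, 13, 10, 106], array([312.3, 182.4]), array([[0.5995, 0.068 , 0.122 ]]))]
bask [[275, 136], [288, 169], [289, 185], [217, 199], [206, 148]] [[0.611, 0.36, 0.06], [0.587, 0.204, 0.06], [0.563, 0.142, 0.06], [0.364, 0.177, 0.06], [0.398, 0.395, 0.06]]
```

```bash
cat > m2.py <<'E'
from plant import r, vision
from h import *
for n in ("top","side"):
    d=vision.capture(n);K,T=cam(d);im=d["pixels"];b,g,rr=[im[...,i].astype(int) for i in range(3)]
    print("==",n)
    # pad
    u=proj(K,T,[0.53,-0.04,.006])[0]; 
    m=((b>170)&(g>170)&(rr>170)).astype(np.uint8)
    nn,l,s,c=cv2.connectedComponentsWithStats(m)
    for i in range(1,nn):
        p=onz(K,T,c[i],.006)[0]
        if 80<s[i,4]<900 and .4<p[0]<.7 and -.45<p[1]<.1: print("white",s[i].tolist(),c[i].round(1),p.round(4),onz(K,T,c[i],.11)[0].round(4))
    # red stripe / green stripe PCA at z=.13
    hsv=cv2.cvtColor(im,cv2.COLOR_BGR2HSV)
    for nm,mm in (("red",(rr>140)&(g<110)&(b<110)),("green",(g>140)&(rr<130)&(b<150))):
        ys,xs=np.nonzero(mm); P=onz(K,T,np.c_[xs,ys],.13)
        k=(P[:,0]>.45)&(P[:,0]<.7)&(P[:,1]<-.2)&(P[:,1]>-.4); P=P[k,:2]; 
        if n=="side": 
            ctr=np.array([.6139,-.3262] if nm=="red" else [.5137,-.2917]); P=P[np.linalg.norm(P-ctr,axis=1)<.02]
        if len(P)<5: continue
        c=P.mean(0); w,v=np.linalg.eigh(np.cov(P.T)); print(nm,len(P),c.round(4),v[:,1].round(3),np.degrees(np.arctan2(v[1,1],v[0,1])).round(1), np.sqrt(12*w).round(4))
    # tray
    m=((hsv[...,0]>8)&(hsv[...,0]<28)&(hsv[...,1]>20)&(hsv[...,1]<140)).astype(np.uint8)
    m=cv2.morphologyEx(m,cv2.MORPH_OPEN,np.ones((3,3)))
    cs,_=cv2.findContours(m,cv2.RETR_EXTERNAL,cv2.CHAIN_APPROX_NONE)
    for cn in cs:
        if cv2.contourArea(cn)>800:
            M=cv2.moments(cn); p=onz(K,T,(M["m10"]/M["m00"],M["m01"]/M["m00"]),.045)[0]
            if np.linalg.norm(p[:2]-[.56,-.3])>.15: continue
            h=cv2.approxPolyDP(cv2.convexHull(cn),2.5,True)[:,0]
            print("tray",h.tolist(),onz(K,T,h,.045).round(3).tolist(), onz(K,T,h,0).round(3).tolist())
E
python3 m2.py
```

```text
== top
white [321, 197, 20, 21, 329] [330.4 207. ] [ 0.5459 -0.0482  0.006 ] [ 0.5305 -0.0433  0.11  ]
red 30 [ 0.6135 -0.3225] [-0.361  0.933] 111.2 [0.01   0.0265]
green 31 [ 0.514  -0.2899] [-0.847 -0.531] -147.9 [0.0225 0.0257]
tray [[401, 165], [439, 171], [431, 246], [389, 241]] [[0.675, -0.258, 0.045], [0.66, -0.374, 0.045], [0.432, -0.346, 0.045], [0.444, -0.222, 0.045]] [[0.686, -0.268, 0.0], [0.671, -0.388, 0.0], [0.435, -0.359, 0.0], [0.447, -0.23, 0.0]]
== side
white [302, 239, 23, 19, 349] [312.8 248.1] [ 0.5457 -0.049   0.006 ] [ 0.511  -0.1177  0.11  ]
white [377, 282, 30, 42, 662] [389.3 299.4] [ 0.6456 -0.2657  0.006 ] [ 0.5999 -0.3104  0.11  ]
white [331, 297, 28, 42, 686] [341.9 314.8] [ 0.523 -0.252  0.006] [ 0.4908 -0.2982  0.11  ]
red 55 [ 0.6137 -0.3283] [-0.116  0.993] 96.6 [0.0131 0.0317]
green 50 [ 0.5144 -0.2916] [-0.956 -0.294] -162.9 [0.0095 0.0274]
tray [[410, 297], [425, 327], [420, 338], [325, 368], [308, 322], [310, 310], [375, 290]] [[0.675, -0.298, 0.045], [0.663, -0.375, 0.045], [0.638, -0.391, 0.045], [0.422, -0.36, 0.045], [0.435, -0.252, 0.045], [0.452, -0.228, 0.045], [0.612, -0.247, 0.045]] [[0.698, -0.279, 0.0], [0.684, -0.36, 0.0], [0.658, -0.377, -0.0], [0.432, -0.345, 0.0], [0.445, -0.232, -0.0], [0.462, -0.206, 0.0], [0.631, -0.226, 0.0]]
```

Rays from both views agree within about 2 mm on three points. The pad is at (0.546,-0.049), the button at (0.599,0.067), and the reader's x axis is near 65°. The tray centre is near (0.5535,-0.302) at yaw -7°, which puts the red jar's pocket at about (0.608,-0.3085) and its label near -70°. I'll move to hover over it.

Call:
play_rows:
  motion:
    - [[4.1, 1.8, 0, 0, 0, 5.9, 8.7], [4.1, 1.8, 0, 0, 0, 5.9, 8.7], [4.1, 1.8, 0, 0, 0, 5.9, 8.7], [4.1, 1.8, 0, 0, 0, 5.9, 8.7], [4.1, 1.8, 0, 0, 0, 5.9, 8.7], [4.1, 1.8, 0, 0, 0, 5.9, 8.7], [4.1, 1.8, 0, 0, 0, 5.9, 8.7], [4.1, 1.8, 0, 0, 0, 5.9, 8.7]]

```text
time_s: 1.15
tcp_pos: [0.3971, 0.2995, 0.2265]
eef_rot: [-180.0, -0.0, -70.3]
contact_force: [-0.4, -0.2, 0.3]
gripper_width: 0.0867
```

```bash
cat > go.py <<'E'
# tool-frame displacement from present TCP to a target
import sys
from plant import r
from h import *
def go(tx,ty,tz,yaw=None):
    s=r.get_state(); R=Ro.from_euler("xyz",s["eef_rot"],degrees=True).as_matrix(); p=s["tcp_pos"]
    print("t",round(s["time_s"],2),"p",p.round(4),"rot",s["eef_rot"].round(2),"w",round(s["gripper_width"],4),"F",s["contact_force"].round(1),"j",s["joints"].round(1))
    print("shift cm",(R.T@(np.array([tx,ty,tz])-p)*100).round(2))
    if yaw is not None:
        G=Ro.from_euler("xyz",[180,0,yaw],degrees=True).as_matrix(); print("turn deg",np.degrees(Ro.from_matrix(R.T@G).as_rotvec()).round(2))
if __name__=="__main__": go(*map(float,sys.argv[1:]))
E
python3 go.py .608 -.3085 .227 -70
```

```text
t 1.15 p [0.3971 0.2995 0.2265] rot [-179.99   -0.    -70.26] w 0.0867 F [-0.4 -0.2  0.3] j [ 59.7   3.6 -21.2   0.  -65.2 -40. ]
shift cm [ 6.435e+01  6.900e-01 -5.000e-02]
turn deg [-0.01 -0.   -0.26]
```

Call:
play_rows:
  motion:
    - [[4.6, 0.05, 0, 0, 0, 0, 8.7], [4.6, 0.05, 0, 0, 0, 0, 8.7], [4.6, 0.05, 0, 0, 0, 0, 8.7], [4.6, 0.05, 0, 0, 0, 0, 8.7], [4.6, 0.05, 0, 0, 0, 0, 8.7], [4.6, 0.05, 0, 0, 0, 0, 8.7], [4.6, 0.05, 0, 0, 0, 0, 8.7], [4.6, 0.05, 0, 0, 0, 0, 8.7]]

```text
time_s: 1.95
tcp_pos: [0.5193, -0.0478, 0.227]
eef_rot: [-179.9, -0.0, -70.0]
contact_force: [1.2, 1.2, -0.0]
gripper_width: 0.0871
```

Call:
play_rows:
  motion:
    - [[4.6, 0.05, 0, 0, 0, 0, 8.7], [4.6, 0.05, 0, 0, 0, 0, 8.7], [4.6, 0.05, 0, 0, 0, 0, 8.7], [4.6, 0.05, 0, 0, 0, 0, 8.7], [4.6, 0.05, 0, 0, 0, 0, 8.7], [4.5, 0.05, 0, 0, 0, 0, 8.7], [0, 0, 0, 0, 0, 0, 8.7], [0, 0, 0, 0, 0, 0, 8.7]]

```text
time_s: 2.75
tcp_pos: [0.6098, -0.3064, 0.2254]
eef_rot: [179.9, 0.1, -70.1]
contact_force: [0.4, 0.2, 0.7]
gripper_width: 0.0871
```

```bash
python3 go.py .608 -.3085 .227 -70
python3 - <<'E'
from plant import r, vision
from h import *
import pickle
st=r.get_state(); d=vision.capture("wrist"); pickle.dump((st,d),open("w1.pkl","wb"))
cv2.imwrite("pics/w1.png",d["pixels"])
E
```

```text
t 2.75 p [ 0.6098 -0.3064  0.2254] rot [ 1.7993e+02  6.0000e-02 -7.0120e+01] w 0.0871 F [0.4 0.2 0.7] j [-10.4  21.3   1.7  -0.  -70.5  30.2]
shift cm [ 0.14  0.24 -0.16]
turn deg [ 0.07  0.06 -0.12]
```

View pics/w1.png

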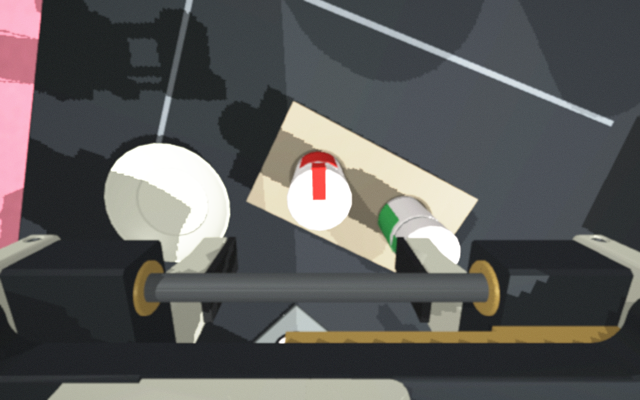

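The wrist view shows the red-label jar's lid at about (320,198). The stripe runs almost straight up, so the label faces along tool +x as planned. Now I'll measure it.

```bash
cat > m3.py <<'E'
from h import *
import pickle,sys
def jar(st,d,ztop,disp=False):
    K,T=cam(d,st); im=d["pixels"]; b,g,rr=[im[...,i].astype(int) for i in range(3)]
    red=(rr>120)&(g<90)&(b<90); lid=((b>150)&(g>150)&(rr>150))|red
    nn,l,s,c=cv2.connectedComponentsWithStats(lid.astype(np.uint8))
    ys,xs=np.nonzero(red); k=(abs(xs-320)<120)&(ys<235); ys,xs=ys[k],xs[k]
    # stripe = narrow rows
    rows=[(y,xs[ys==y].min(),xs[ys==y].max()) for y in np.unique(ys)]
    print("red rows",[tuple(map(int,q)) for q in rows][::3])
    st_rows=[q for q in rows if q[2]-q[1]<=15]
    uv=np.array([((a+e)/2,y) for y,a,e in st_rows]); P=onz(K,T,uv,ztop)[:,:2]
    v=cv2.fitLine(P.astype(np.float32),cv2.DIST_L2,0,.01,.01).ravel()[:2]; v=v*np.sign(v@(P[0]-P[-1]))
    print("stripe ends",P[-1].round(4),P[0].round(4),"len",np.linalg.norm(P[0]-P[-1]).round(4),"yaw",np.degrees(np.arctan2(v[1],v[0])).round(2))
    i=np.bincount(l[ys,xs]).argmax(); m=(l==i).astype(np.uint8)
    cn=max(cv2.findContours(m,cv2.RETR_EXTERNAL,cv2.CHAIN_APPROX_NONE)[0],key=cv2.contourArea)[:,0]
    yc=st_rows[-1][0]; arc=cn[cn[:,1]>yc-8]
    Q=onz(K,T,arc,ztop)[:,:2]; A=np.c_[2*Q,np.ones(len(Q))]; x=np.linalg.lstsq(A,(Q**2).sum(1),rcond=None)[0]
    R=np.sqrt(x[2]+x[0]**2+x[1]**2); print("lid centre",x[:2].round(4),"R",R.round(4), "px bbox",s[i].tolist())
    return x[:2]
if __name__=="__main__":
    st,d=pickle.load(open(sys.argv[1],"rb")); jar(st,d,float(sys.argv[2]))
E
python3 m3.py w1.pkl .13
```

```text
red rows [(151, 316, 320), (154, 306, 329), (157, 302, 333), (160, 302, 334), (163, 301, 335), (166, 301, 324), (169, 313, 324), (172, 313, 324), (175, 313, 324), (178, 313, 324), (181, 313, 324), (184, 313, 324), (187, 314, 324), (190, 314, 324), (193, 314, 324), (196, 314, 324)]
stripe ends [ 0.6074 -0.3098] [ 0.6216 -0.3463] len 0.0391 yaw -68.38
lid centre [ 0.5909 -0.2735] R 0.0465 px bbox [247, 151, 148, 121, 6946]
```

```bash
sed -i 's/lid=((b>150)&(g>150)&(rr>150))|red/lid=((np.minimum(np.minimum(b,g),rr)>175)\&(rr-b<22))|red/; s/q\[2\]-q\[1\]<=15\]/q[2]-q[1]<=15 and q[0]>rows[0][0]+18]/' m3.py; python3 m3.py w1.pkl .13
python3 - <<'E'
import cv2
w=cv2.imread("pics/w1.png"); cv2.imwrite("pics/w1z.png",cv2.resize(w[140:240,270:370],None,fx=5,fy=5,interpolation=cv2.INTER_NEAREST)); print(w[215,320],w[200,300],w[230,320],w[235,320],w[200,285])
E
```

```text
red rows [(151, 316, 320), (154, 306, 329), (157, 302, 333), (160, 302, 334), (163, 301, 335), (166, 301, 324), (169, 313, 324), (172, 313, 324), (175, 313, 324), (178, 313, 324), (181, 313, 324), (184, 313, 324), (187, 314, 324), (190, 314, 324), (193, 314, 324), (196, 314, 324)]
stripe ends [ 0.6074 -0.3098] [ 0.6159 -0.3319] len 0.0237 yaw -68.54
lid centre [ 0.6086 -0.3131] R 0.0045 px bbox [301, 151, 35, 48, 742]
[255 255 255] [255 255 255] [236 244 248] [189 218 231] [197 226 235]
```

View pics/w1z.png

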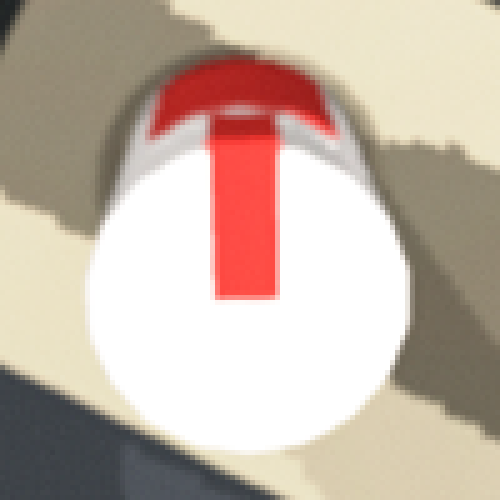

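```bash
sed -i 's/lid=((np.*$/lid=(np.minimum(np.minimum(b,g),rr)>245)|(red\&(np.arange(400)[:,None]>170))/; s/arc=cn\[cn\[:,1\]>yc-8\]/arc=cn[cn[:,1]>yc-14]/' m3.py
sed -i 's/i=np.bincount(l\[ys,xs\]).argmax()/i=l[yc-3,int((st_rows[-1][1]+st_rows[-1][2])\/2)]/' m3.py; python3 m3.py w1.pkl .13
```

```text
red rows [(151, 316, 320), (154, 306, 329), (157, 302, 333), (160, 302, 334), (163, 301, 335), (166, 301, 324), (169, 313, 324), (172, 313, 324), (175, 313, 324), (178, 313, 324), (181, 313, 324), (184, 313, 324), (187, 314, 324), (190, 314, 324), (193, 314, 324), (196, 314, 324)]
stripe ends [ 0.6074 -0.3098] [ 0.6159 -0.3319] len 0.0237 yaw -68.54Traceback (most recent call last):
  File "m3.py", line 22, in <module>
    st,d=pickle.load(open(sys.argv[1],"rb")); jar(st,d,float(sys.argv[2]))
                                              ~~~^^^^^^^^^^^^^^^^^^^^^^^^^
  File "m3.py", line 15, in jar
    i=l[yc-3,int((st_rows[-1][1]+st_rows[-1][2])/2)]; m=(l==i).astype(np.uint8)
        ^^
UnboundLocalError: cannot access local variable 'yc' where it is not associated with a value
```

```bash
sed -i 's/    i=l\[yc-3/    yc=st_rows[-1][0]; i=l[yc-3/' m3.py; python3 m3.py w1.pkl .13|tail -2
python3 - <<'E'
import pickle
from h import *
st,d=pickle.load(open("w1.pkl","rb"));K,T=cam(d,st)
print(onz(K,T,[[319.2,197.4],[319,199.5]],.13).round(4))
# stripe edges subpixel
im=d["pixels"].astype(float); 
P=[]
for y in range(170,198):
    w=np.clip(im[y,300:340,2]-im[y,300:340,1],0,None); w[w<40]=0
    P.append((300+(w*np.arange(40)).sum()/w.sum(),y))
Q=onz(K,T,P,.13)[:,:2]; f=np.polyfit(Q[:,1],Q[:,0],1); print(np.degrees(np.arctan2(-1,-f[0])).round(2),Q[0],Q[-1])
E
```

```text
stripe ends [ 0.6074 -0.3098] [ 0.6159 -0.3319] len 0.0237 yaw -68.54
lid centre [ 0.6093 -0.3148] R 0.0056 px bbox [313, 171, 12, 28, 324]
[[ 0.6074 -0.3103  0.13  ]
 [ 0.6069 -0.3085  0.13  ]]
-68.97 [ 0.61600962 -0.33187444] [ 0.6077889  -0.31054563]
```

```bash
cat > cmd.py <<'E'
from h import *
def integ(p,yaw,rows):
    p=np.array(p,float); R=Ro.from_euler("xyz",[180,0,yaw],degrees=True)
    for q in rows:
        p=p+R.apply(np.array(q[:3])/100); R=R*Ro.from_rotvec(q[3:6],degrees=True)
    return p,R.as_euler("xyz",degrees=True)
if __name__=="__main__":
    rows=[[4.1,1.8,0,0,0,5.9]]*8+[[4.6,.05,0,0,0,0]]*13+[[4.5,.05,0,0,0,0]]
    print(integ([.261,.622,.227],-22.79,rows))
    from plant import r,vision
    for i in range(3):
        s=r.get_state(); print(s["time_s"],s["tcp_pos"].round(4),s["eef_rot"].round(2),s["qd"].round(2)); vision.capture("wrist")
E
python3 cmd.py
```

```text
(array([ 0.60975091, -0.30555479,  0.227     ]), array([180.  ,   0.  , -69.99]))
2.8 [ 0.6099 -0.3054  0.226 ] [ 1.7996e+02  4.0000e-02 -7.0040e+01] [ 1.38 -1.44 -0.53 -0.01  0.   -0.05]
2.85 [ 0.6099 -0.3048  0.2265] [ 1.7999e+02  2.0000e-02 -6.9980e+01] [ 0.86 -0.92 -0.27  0.12 -0.03  0.05]
2.9 [ 0.6101 -0.3044  0.2269] [-179.98   -0.    -69.94] [ 0.52 -0.44 -0.    0.16  0.05  0.18]
```

The lid centre is at (0.607,-0.3095), its fitted diameter is about 55 mm, and the label yaw is about -69°. All three agree with the tray estimate. Now I'll descend to grasp 82 mm above the jar's underside.

Call:
play_rows:
  motion:
    - [[0.28, 0.37, 2, 0, 0, -1, 8.7], [0, 0, 3.5, 0, 0, 0, 8.7], [0, 0, 3.5, 0, 0, 0, 8.7], [0, 0, 3, 0, 0, 0, 8.7], [0, 0, 2, 0, 0, 0, 8.7], [0, 0, 1.4, 0, 0, 0, 8.7], [0, 0, 0, 0, 0, 0, 8.7], [0, 0, 0, 0, 0, 0, 8.7]]

```text
time_s: 3.75
tcp_pos: [0.6084, -0.309, 0.0737]
eef_rot: [-180.0, -0.1, -68.9]
contact_force: [-0.2, 0.3, 0.7]
gripper_width: 0.0872
```

```bash
python3 go.py .6073 -.3095 .073 -69
python3 - <<'E'
from plant import r, vision
from h import *
d=vision.capture("wrist"); cv2.imwrite("pics/w2.png",d["pixels"])
d=vision.capture("side"); cv2.imwrite("pics/s2.png",cv2.resize(d["pixels"][200:375,270:470],None,fx=3.4,fy=3.4))
E
```

```text
t 3.75 p [ 0.6084 -0.309   0.0737] rot [-1.7995e+02 -5.0000e-02 -6.8940e+01] w 0.0872 F [-0.2  0.3  0.7] j [-10.6  28.1  -8.7   0.  -53.1  31.6]
shift cm [0.01 0.12 0.07]
turn deg [-0.05 -0.05  0.06]
```

View pics/w2.png

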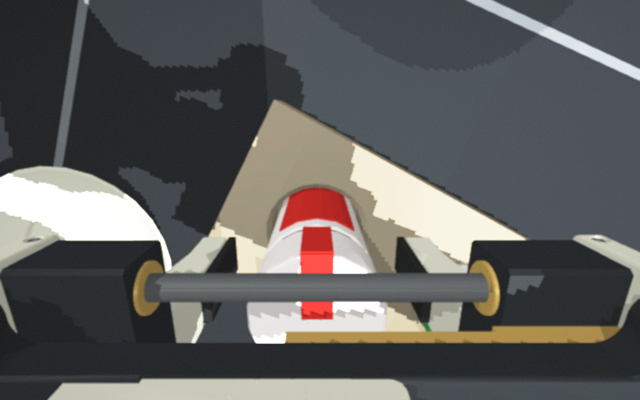

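View pics/s2.png

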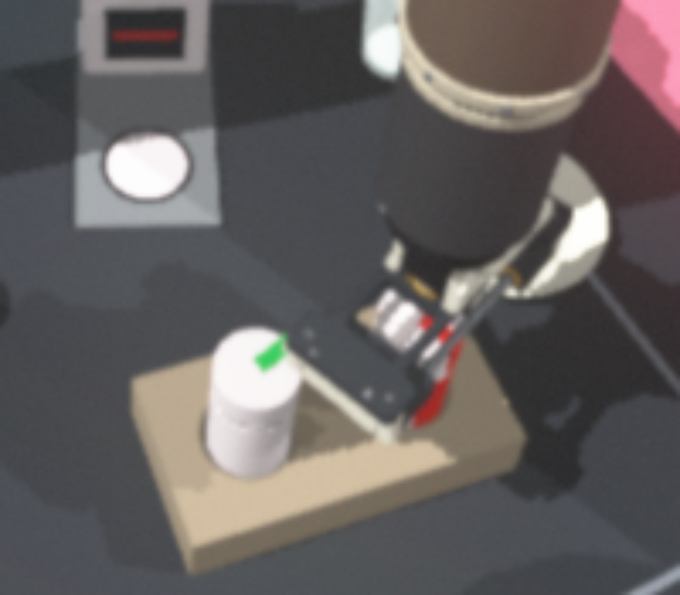

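The jar sits between the fingers with its stripe at column 317, which is centred, and the fingers are clear of the tray and the spare jar. I'll close at 20 N.

Call:
play_rows:
  motion:
    - [[0, 0, 0, 0, 0, 0, 6.2], [0, 0, 0, 0, 0, 0, 5.6], [0, 0, 0, 0, 0, 0, 5.0], [0, 0, 0, 0, 0, 0, 4.6], [0, 0, 0, 0, 0, 0, 4.6], [0, 0, 0, 0, 0, 0, 4.6], [0, 0, 0, 0, 0, 0, 4.6], [0, 0, 0, 0, 0, 0, 4.6]]
  newtons: 20

```text
time_s: 4.65
tcp_pos: [0.6078, -0.3092, 0.0726]
eef_rot: [-180.0, -0.0, -69.0]
contact_force: [0.9, 0.0, -0.2]
gripper_width: 0.0538
```

Call:
play_rows:
  motion:
    - [[0, 0, -0.3, 0, 0, 0, 4.6], [0, 0, -0.7, 0, 0, 0, 4.6], [0, 0, -1, 0, 0, 0, 4.6], [0, 0, -1.5, 0, 0, 0, 4.6], [0, 0, -2, 0, 0, 0, 4.6], [0, 0, -2.5, 0, 0, 0, 4.6], [0, 0, -2.5, 0, 0, 0, 4.6], [0, 0, -1.5, 0, 0, 0, 4.6]]

```text
time_s: 5.45
tcp_pos: [0.6086, -0.3096, 0.1964]
eef_rot: [-179.8, -0.2, -69.0]
contact_force: [0.8, -0.4, -0.8]
gripper_width: 0.0538
```

```bash
python3 go.py .5458 -.0486 .2 66
python3 - <<'E'
from plant import r, vision
from h import *
import pickle
d=vision.capture("wrist"); cv2.imwrite("pics/w3.png",d["pixels"])
d=vision.capture("side"); cv2.imwrite("pics/s3.png",cv2.resize(d["pixels"][150:375,230:470],None,fx=3.,fy=2.6))
d=vision.capture("top"); cv2.imwrite("pics/t3.png",d["pixels"])
E
```

```text
t 5.45 p [ 0.6086 -0.3096  0.1964] rot [-1.7982e+02 -1.5000e-01 -6.8980e+01] w 0.0538 F [ 0.8 -0.4 -0.8] j [-10.6  22.2  -0.9   0.  -66.7  31.6]
shift cm [-26.61  -3.5   -0.42]
turn deg [ 9.0000e-02 -2.8000e-01 -1.3498e+02]
```

View pics/w3.png

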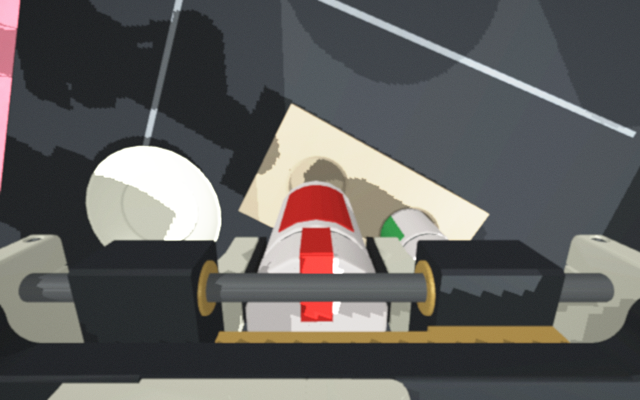

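View pics/s3.png

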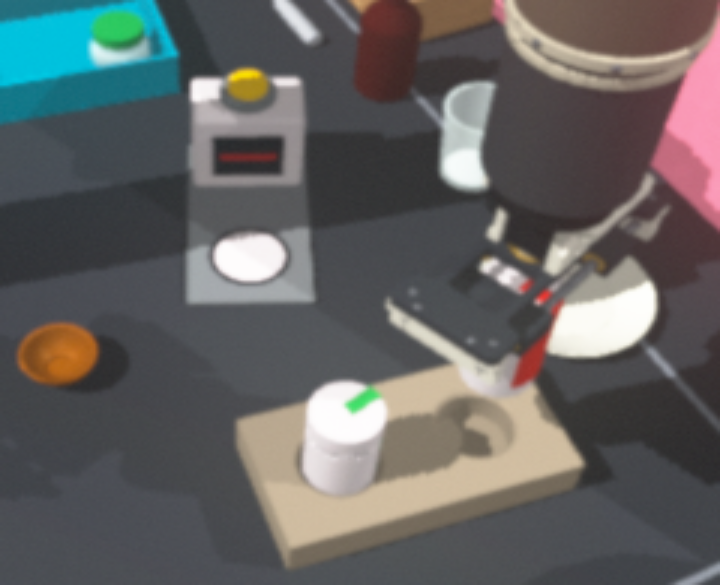

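The jar is lifted cleanly, with a grip width of 53.8 mm and the pocket left empty. The wrist view shows the stripe near column 317, vertical. Next I'll refine the reader's yaw and the stripe's angle in the hand.

Run:
```python
from plant import r, vision
from h import *
w=cv2.imread("pics/w3.png").astype(float)
d=vision.capture("wrist"); K=np.array(d["camera_matrix"]); T=np.array(d["T_tool_cam"]) # tool frame
P=[]
for y in list(range(258,271))+list(range(302,317)):
    q=np.clip(w[y,285:350,2]-w[y,285:350,1],0,None); q[q<60]=0; P.append((285+(q*np.arange(65)).sum()/q.sum(),y))
P=np.array(P); Q=onz(K,T,P,-.0568); print(P[::6].round(1).tolist()); f=np.polyfit(Q[:,0],Q[:,1],1); print("stripe in tool: angle",np.degrees(np.arctan(f[0])).round(2),Q[0].round(4),Q[-1].round(4),"y at x=0",f[1].round(4))
top=vision.capture("top"); side=vision.capture("side")
res={}
for n,d in (("top",top),("side",side)):
    K,T=cam(d); im=d["pixels"]; b,g,rr=[im[...,i].astype(int) for i in range(3)]
    m=((rr>130)&(g>100)&(b<70)).astype(np.uint8)
    c0=proj(K,T,[.599,.067,.12])[0]; yy,xx=np.mgrid[:400,:640]; m[(np.hypot(xx-c0[0],yy-c0[1])>14)]=0
    M=cv2.moments(m,True); res[n,"btn"]=ray(K,T,(M["m10"]/M["m00"],M["m01"]/M["m00"]))
    c0=proj(K,T,[.5458,-.0486,.006])[0]; m=(np.minimum(np.minimum(b,g),rr)>170).astype(np.uint8); m[(np.hypot(xx-c0[0],yy-c0[1])>15)]=0
    M=cv2.moments(m,True); uv=(M["m10"]/M["m00"],M["m01"]/M["m00"]); res[n,"pad"]=ray(K,T,uv); print(n,"pad",onz(K,T,uv,.006).round(4),M["m00"])
for k in ("btn","pad"):
    res[k]=cross([(o,v[0]) for o,v in (res["top",k],res["side",k])]); print(k,res[k].round(4))
v=(res["btn"]-res["pad"])[:2]; print("yaw",np.degrees(np.arctan2(v[1],v[0])),np.linalg.norm(v))
# reader plate edges in top
K,T=cam(top); im=top["pixels"]; cv2.imwrite("pics/rd.png",cv2.resize(im[155:240,270:365],None,fx=6,fy=6,interpolation=cv2.INTER_CUBIC))
gz=cv2.resize(cv2.cvtColor(im,cv2.COLOR_BGR2GRAY)[155:240,270:365],None,fx=4,fy=4,interpolation=cv2.INTER_CUBIC)
L=cv2.createLineSegmentDetector().detect(gz)[0][:,0]
for l in L:
    if np.hypot(l[2]-l[0],l[3]-l[1])>60:
        uv=np.array([[l[0],l[1]],[l[2],l[3]]])/4+[270,155]-.375; e=onz(K,T,uv,.006); a=np.degrees(np.arctan2(*(e[1]-e[0])[1::-1]))
        print(l.round(0).tolist(),e[:,:2].round(3).tolist(),a.round(1))
```

```text
[[315.8, 258.0], [315.9, 264.0], [315.8, 270.0], [316.7, 307.0], [316.6, 313.0]]
stripe in tool: angle -0.7 [ 0.0246  0.0007 -0.0568] [ 0.0007  0.001  -0.0568] y at x=0 0.001
top pad [[ 0.5457 -0.047   0.006 ]] 389.0
side pad [[ 0.545  -0.0505  0.006 ]] 346.0
btn [0.598  0.0653 0.1266]
pad [ 0.5465 -0.0473  0.0011]
yaw 65.43120435386926 0.12382119843383306
[84.0, 39.0, 24.0, 158.0] [[0.676, 0.078], [0.581, 0.121]] 155.8
[163.0, 71.0, 89.0, 37.0] [[0.652, 0.016], [0.678, 0.074]] 65.9
[115.0, 180.0, 147.0, 119.0] [[0.566, 0.051], [0.615, 0.028]] -25.3
[157.0, 116.0, 121.0, 190.0] [[0.617, 0.02], [0.558, 0.046]] 156.1
[105.0, 222.0, 194.0, 265.0] [[0.533, 0.057], [0.502, -0.012]] -114.2
[229.0, 125.0, 166.0, 95.0] [[0.611, -0.036], [0.634, 0.013]] 65.8
```

View pics/rd.png

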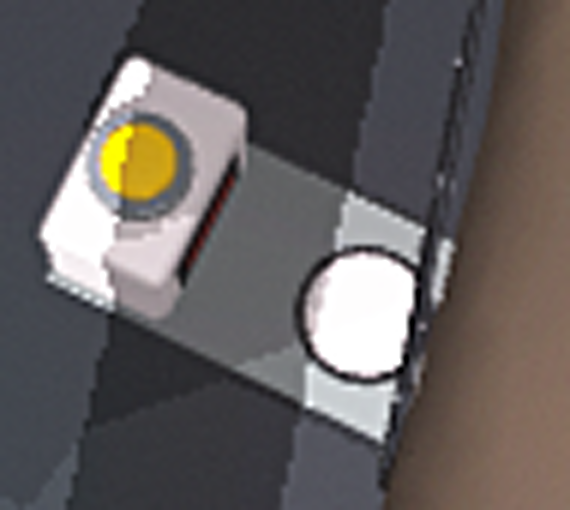

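Reader yaw from its edges is about 65.7°. The stripe sits 0.7° off tool x in the hand, so the tool's target yaw is about 65. I'll swing over to the pad.

Call:
play_rows:
  motion:
    - [[-0.7, -2.0, 0, 0, 0, -8.4, 4.6], [-0.7, -2.0, 0, 0, 0, -8.4, 4.6], [-0.7, -2.0, 0, 0, 0, -8.4, 4.6], [-0.7, -2.0, 0, 0, 0, -8.4, 4.6], [-0.7, -2.0, 0, 0, 0, -8.4, 4.6], [-0.7, -2.0, 0, 0, 0, -8.4, 4.6], [-0.7, -2.0, 0, 0, 0, -8.4, 4.6], [-0.7, -2.0, 0, 0, 0, -8.4, 4.6]]

```text
time_s: 6.55
tcp_pos: [0.6628, -0.1581, 0.1905]
eef_rot: [180.0, 0.2, -1.4]
contact_force: [-0.0, -0.5, -1.2]
gripper_width: 0.0537
```

Call:
play_rows:
  motion:
    - [[-0.7, -2.0, 0, 0, 0, -8.4, 4.6], [-0.7, -2.0, 0, 0, 0, -8.4, 4.6], [-0.7, -2.0, 0, 0, 0, -8.4, 4.6], [-0.7, -2.0, 0, 0, 0, -8.4, 4.6], [-0.7, -2.0, 0, 0, 0, -8.4, 4.6], [-0.7, -2.0, 0, 0, 0, -8.4, 4.6], [-0.7, -2.0, 0, 0, 0, -8.3, 4.6], [0, 0, 0, 0, 0, -8.0, 4.6]]

```text
time_s: 7.35
tcp_pos: [0.5643, -0.0539, 0.1915]
eef_rot: [-179.9, 0.1, 65.3]
contact_force: [-0.1, -0.2, -1.2]
gripper_width: 0.0537
```

```bash
python3 - <<'E'
from plant import r,vision
for i in range(4): vision.capture("wrist")
E
python3 go.py .5458 -.0486 .0728 65.1
```

```text
t 7.55 p [ 0.5668 -0.0547  0.1918] rot [-1.7995e+02  4.0000e-02  6.4670e+01] w 0.0534 F [-0.2 -0.6 -0.8] j [ 14.2  12.2 -15.7  -0.  -62.2 140.5]
shift cm [-0.34 -2.15 11.9 ]
turn deg [-0.05  0.04 -0.43]
```

Call:
play_rows:
  motion:
    - [[-0.1, -0.7, 1, 0, 0, -0.2, 4.6], [-0.1, -0.7, 1.5, 0, 0, 0, 4.6], [-0.14, -0.75, 2, 0, 0, 0, 4.6], [0, 0, 2, 0, 0, 0, 4.6], [0, 0, 1.5, 0, 0, 0, 4.6], [0, 0, 1, 0, 0, 0, 4.6], [0, 0, 0, 0, 0, 0, 4.6], [0, 0, 0, 0, 0, 0, 4.6]]

```text
time_s: 8.35
tcp_pos: [0.5461, -0.0488, 0.1026]
eef_rot: [-180.0, 0.0, 65.1]
contact_force: [0.8, 0.4, 0.2]
gripper_width: 0.0538
```

```bash
python3 - <<'E'
from plant import r, vision
from h import *
d=vision.capture("wrist"); cv2.imwrite("pics/w4.png",d["pixels"])
d=vision.capture("side"); cv2.imwrite("pics/s4.png",cv2.resize(d["pixels"][130:290,240:400],None,fx=3.7,fy=3.7,interpolation=cv2.INTER_CUBIC))
d=vision.capture("top"); cv2.imwrite("pics/t4.png",cv2.resize(d["pixels"][140:260,230:390],None,fx=4,fy=4,interpolation=cv2.INTER_CUBIC))
E
python3 go.py .5458 -.0486 .0728 65.1
```

```text
t 8.5 p [ 0.5466 -0.0486  0.1033] rot [ 1.7994e+02 -4.0000e-02  6.5090e+01] w 0.0537 F [-0.4  0.1 -1.1] j [ 15.4  15.3 -24.7   0.  -49.9 139.7]
shift cm [-0.03 -0.07  3.05]
turn deg [ 0.06 -0.04 -0.01]
```

View pics/w4.png

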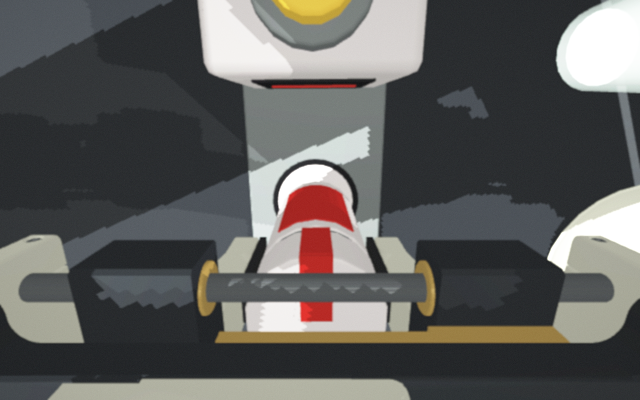

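View pics/s4.png

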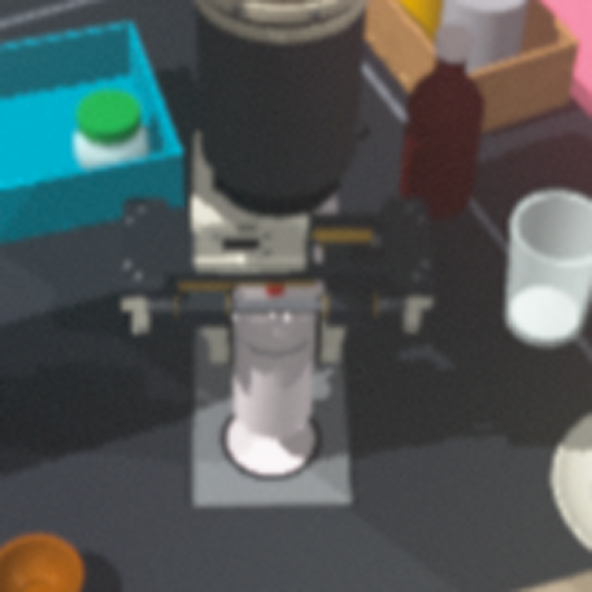

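View pics/t4.png

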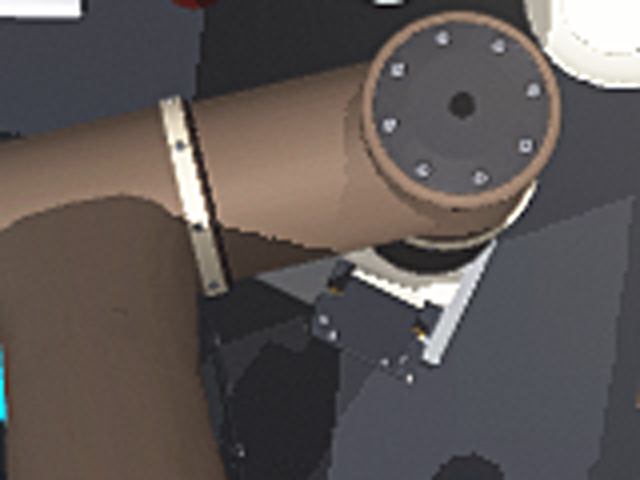

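The wrist view shows the stripe (column 316), pad rim (274–357), plate and block (208–424) all lined up, with the window edge level. I'll lower the jar gently onto the pad.

Call:
play_rows:
  motion:
    - [[0, -0.04, 1, 0, 0, 0, 4.6], [0, 0, 1, 0, 0, 0, 4.6], [0, 0, 0.6, 0, 0, 0, 4.6], [0, 0, 0.4, 0, 0, 0, 4.6], [0, 0, 0.2, 0, 0, 0, 4.6], [0, 0, 0.1, 0, 0, 0, 4.6], [0, 0, 0, 0, 0, 0, 4.6], [0, 0, 0, 0, 0, 0, 4.6]]

```text
time_s: 9.3
tcp_pos: [0.5458, -0.0485, 0.0698]
eef_rot: [180.0, -0.0, 65.1]
contact_force: [0.0, -0.1, -1.5]
gripper_width: 0.0537
```

```bash
python3 - <<'E'
from plant import r, vision
from h import *
for i in range(3):
    s=r.get_state(); print(s["tcp_pos"].round(4),s["contact_force"].round(2),s["eef_rot"].round(2)); d=vision.capture("wrist")
cv2.imwrite("pics/w5.png",d["pixels"])
E
python3 go.py .5458 -.0486 .069 65.1
```

```text
[ 0.5458 -0.0485  0.0698] [ 0.01 -0.08 -1.49] [ 1.7998e+02 -1.0000e-02  6.5110e+01]
[ 0.5458 -0.0485  0.0698] [-0.83  0.9  -0.7 ] [ 1.7998e+02 -1.0000e-02  6.5110e+01]
[ 0.5458 -0.0485  0.0698] [-0.61 -1.12 -0.6 ] [ 1.7998e+02 -2.0000e-02  6.5110e+01]
t 9.45 p [ 0.5458 -0.0485  0.0698] rot [ 1.7998e+02 -2.0000e-02  6.5110e+01] w 0.0539 F [-0.2 -0.3 -1.4] j [ 15.4  17.6 -26.8   0.  -45.6 139.7]
shift cm [-0.01  0.01  0.08]
turn deg [ 0.02 -0.02  0.01]
```

View pics/w5.png

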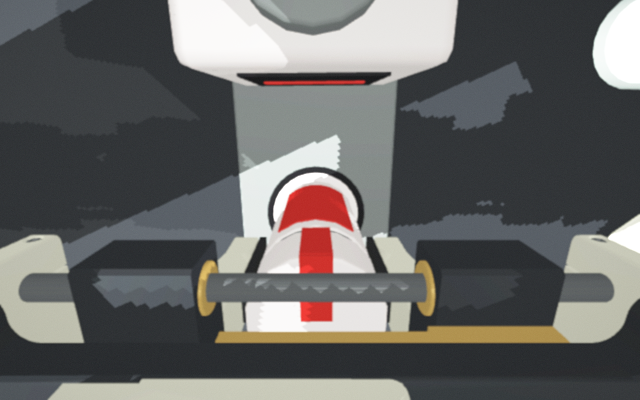

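Call:
play_rows:
  motion:
    - [[0, 0, 0.05, 0, 0, 0, 4.6], [0, 0, 0.03, 0, 0, 0, 4.6], [0, 0, 0, 0, 0, 0, 4.6], [0, 0, 0, 0, 0, 0, 4.6], [0, 0, 0, 0, 0, 0, 4.6], [0, 0, 0, 0, 0, 0, 4.6], [0, 0, 0, 0, 0, 0, 4.6], [0, 0, 0, 0, 0, 0, 4.6]]

```text
time_s: 10.25
tcp_pos: [0.5456, -0.0485, 0.0688]
eef_rot: [180.0, -0.0, 65.1]
contact_force: [0.3, -0.8, -0.8]
gripper_width: 0.054
```

Run:
```python
from plant import r, vision
from h import *
for i in range(3):
    s=r.get_state(); print(s["tcp_pos"].round(4),s["contact_force"].round(2),s["gripper_width"]); d=vision.capture("wrist")
```

```text
[ 0.5456 -0.0485  0.0688] [ 0.32 -0.77 -0.82] 0.05402139390797796
[ 0.5456 -0.0485  0.0687] [ 0.7   0.35 -2.04] 0.0532924490243596
[ 0.5456 -0.0485  0.0688] [ 0.37 -0.74 -1.45] 0.0537228763277825
```

Call:
play_rows:
  motion:
    - [[0, 0, 0.05, 0, 0, 0, 4.6], [0, 0, 0, 0, 0, 0, 4.6], [0, 0, 0, 0, 0, 0, 4.6], [0, 0, 0, 0, 0, 0, 4.6], [0, 0, 0, 0, 0, 0, 4.6], [0, 0, 0, 0, 0, 0, 4.6], [0, 0, 0, 0, 0, 0, 4.6], [0, 0, 0, 0, 0, 0, 4.6]]

```text
time_s: 11.2
tcp_pos: [0.5457, -0.0485, 0.0685]
eef_rot: [180.0, -0.0, 65.1]
contact_force: [-2.3, 1.0, 4.8]
gripper_width: 0.0536
```

Run:
```python
from plant import r, vision
from h import *
F=[]
for i in range(4):
    s=r.get_state(); F.append(s["contact_force"]); d=vision.capture("side")
print(s["tcp_pos"].round(4),np.mean(F,0).round(2)); cv2.imwrite("pics/s5.png",cv2.resize(d["pixels"][170:270,260:360],None,fx=6,fy=6,interpolation=cv2.INTER_CUBIC))
```

```text
[ 0.5457 -0.0485  0.0685] [-2.13  0.71  5.36]
```

View pics/s5.png

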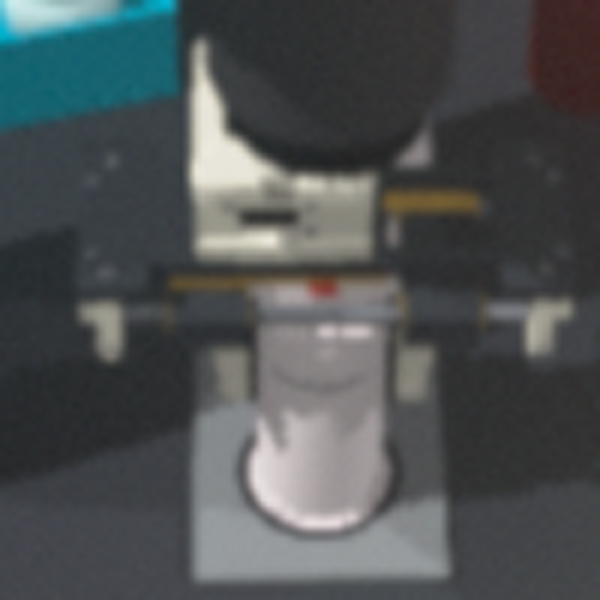

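The jar now touches the pad with about 5 N of contact and looks centred on it. I'll release slowly and then rise straight up.

Call:
play_rows:
  motion:
    - [[0, 0, 0, 0, 0, 0, 5.4], [0, 0, 0, 0, 0, 0, 5.6], [0, 0, 0, 0, 0, 0, 6.0], [0, 0, 0, 0, 0, 0, 7.0], [0, 0, 0, 0, 0, 0, 8.7], [0, 0, 0, 0, 0, 0, 8.7], [0, 0, 0, 0, 0, 0, 8.7], [0, 0, 0, 0, 0, 0, 8.7]]

```text
time_s: 12.2
tcp_pos: [0.5457, -0.0485, 0.0682]
eef_rot: [180.0, -0.0, 65.1]
contact_force: [0.3, -0.7, 0.2]
gripper_width: 0.0864
```

Call:
play_rows:
  motion:
    - [[0, 0, -0.5, 0, 0, 0, 8.7], [0, 0, -1.5, 0, 0, 0, 8.7], [0, 0, -2.5, 0, 0, 0, 8.7], [0, 0, -3, 0, 0, 0, 8.7], [0, 0, -3, 0, 0, 0, 8.7], [0, 0, -2.5, 0, 0, 0, 8.7], [0, 0, -2, 0, 0, 0, 8.7], [0, 0, 0, 0, 0, 0, 8.7]]

```text
time_s: 13.0
tcp_pos: [0.5473, -0.0484, 0.222]
eef_rot: [179.7, -0.2, 65.1]
contact_force: [-0.0, -1.0, -0.1]
gripper_width: 0.0863
```

```bash
python3 - <<'E'
from plant import r, vision
from h import *
import pickle
for i in range(3):
    st=r.get_state(); d=vision.capture("wrist")
print(st["tcp_pos"],st["eef_rot"],st["gripper_width"])
pickle.dump((st,d),open("w6.pkl","wb")); cv2.imwrite("pics/w6.png",d["pixels"])
d=vision.capture("side"); cv2.imwrite("pics/s6.png",cv2.resize(d["pixels"][150:290,250:400],None,fx=4,fy=4,interpolation=cv2.INTER_CUBIC))
E
python3 go.py .5985 .0662 .2 65
```

```text
[ 0.54561914 -0.04839946  0.21879252] [ 1.79955247e+02 -5.41060384e-02  6.51059810e+01] 0.08686012342114365
t 13.2 p [ 0.5451 -0.0485  0.2176] rot [-1.7994e+02  3.0000e-02  6.5100e+01] w 0.087 F [-0.3 -0.4  0. ] j [ 15.4   8.9 -16.3  -0.  -64.9 139.7]
shift cm [12.66  0.02  1.75]
turn deg [-0.06  0.03  0.1 ]
```

View pics/w6.png

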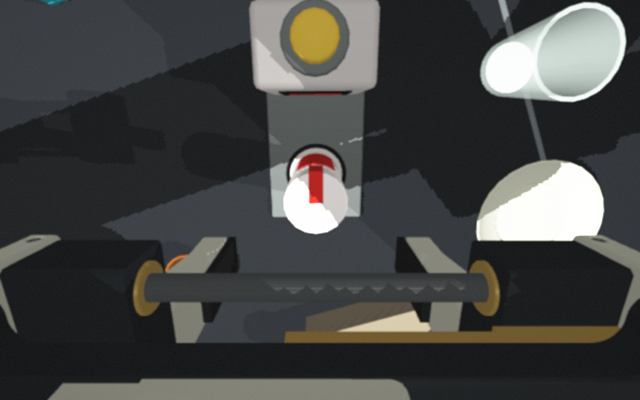

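View pics/s6.png

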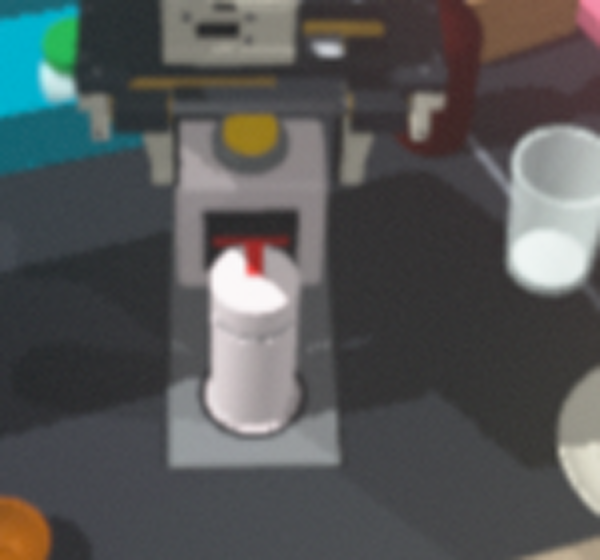

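The jar stands free on the pad. In the wrist view the lid is at (315,202) with its stripe straight up at the window, and the button is at (315,36). A quick numeric check follows, plus the button position from the wrist view.

Run:
```python
import pickle
from plant import vision
from h import *
st,d=pickle.load(open("w6.pkl","rb"));K,T=cam(d,st); im=d["pixels"].astype(float)
P=[]
for y in range(168,200):
    q=np.clip(im[y,290:345,2]-im[y,290:345,1],0,None); q[q<60]=0; P.append((290+(q*np.arange(55)).sum()/q.sum(),y))
Q=onz(K,T,P,.126)[:,:2]; f=np.polyfit(Q[:,1],Q[:,0],1); print("stripe yaw",np.degrees(np.arctan2(1,f[0])).round(2),"start",Q[-1].round(4))
b,g,rr=im[...,0],im[...,1],im[...,2]
m=((rr>100)&(g>80)&(b<90)&(rr-b>60)).astype(np.uint8); n,l,s,c=cv2.connectedComponentsWithStats(m)
for i in range(1,n):
    if s[i,4]>800 and c[i][1]<100: bc=c[i]; print("btn px",c[i].round(1),s[i].tolist(),[onz(K,T,c[i],z)[0].round(4).tolist() for z in (.12,.126)])
# triangulate button with side0 & top0 & wrist
R=[(ray(K,T,bc)[0],ray(K,T,bc)[1][0])]
for nme in ("top","side"):
    dd=vision.capture(nme);k,t=cam(dd); uv={"top":(292.6,181.5),"side":(312.3,182.4)}[nme]; o,v=ray(k,t,uv); R.append((o,v[0]))
print("btn 3-view",cross(R).round(4), "wrist+side",cross([R[0],R[2]]).round(4),"wrist+top",cross(R[:2]).round(4))
# plate/ block edges
gz=cv2.resize(cv2.cvtColor(d["pixels"],cv2.COLOR_BGR2GRAY)[0:230,230:400],None,fx=3,fy=3,interpolation=cv2.INTER_CUBIC)
for L in cv2.createLineSegmentDetector().detect(gz)[0][:,0]:
    if np.hypot(L[2]-L[0],L[3]-L[1])>110:
        uv=np.array([[L[0],L[1]],[L[2],L[3]]])/3+[230,0]-.333; e=onz(K,T,uv,.006); a=np.degrees(np.arctan2(*(e[1]-e[0])[1::-1]))
        print(uv.round(0).tolist(),a.round(1))
```

```text
stripe yaw 66.05 start [ 0.5456 -0.0436]
btn px [314.2  35.2] [290, 7, 50, 57, 2209] [[0.597, 0.0687, 0.12], [0.5965, 0.0676, 0.126]]
btn 3-view [0.5977 0.0664 0.1247] wrist+side [0.5979 0.0675 0.1233] wrist+top [0.5954 0.0652 0.1389]
[[269.0, 169.0], [272.0, 216.0]] -114.2
[[306.0, 90.0], [344.0, 91.0]] -24.9
[[249.0, 8.0], [253.0, 82.0]] -114.4
[[322.0, 165.0], [323.0, 203.0]] -114.0
[[376.0, 84.0], [380.0, 6.0]] 65.5
[[362.0, 138.0], [364.0, 92.0]] 65.5
[[341.0, 93.0], [284.0, 94.0]] 156.4
[[266.0, 94.0], [270.0, 166.0]] -114.4
[[361.0, 184.0], [362.0, 140.0]] 65.7
```

The stripe yaw is 66.05° against a reader yaw of about 65.6°, so the label is square. The button is at (0.5975,0.0665), with its top at z≈0.1235. I'll close the fingers and move above it.

Call:
play_rows:
  motion:
    - [[1.5, 0, 0, 0, 0, 0, 4], [2.5, 0, 0, 0, 0, 0, 0], [3, 0, 0, 0, 0, 0, 0], [3, -0.08, 0, 0, 0, 0, 0], [2, 0, 1.5, 0, 0, 0, 0], [0.65, 0, 2.5, 0, 0, 0, 0], [0, 0, 2.3, 0, 0, 0, 0], [0, 0, 1.2, 0, 0, 0, 0]]
  newtons: 20

```text
time_s: 14.1
tcp_pos: [0.5967, 0.0669, 0.1397]
eef_rot: [-179.8, 0.2, 65.1]
contact_force: [-0.2, 0.8, -0.7]
gripper_width: 0.0284
```

```bash
python3 - <<'E'
from plant import r, vision
from h import *
for i in range(3): d=vision.capture("wrist")
cv2.imwrite("pics/w7.png",d["pixels"])
d=vision.capture("side"); cv2.imwrite("pics/s7.png",cv2.resize(d["pixels"][130:290,240:400],None,fx=3.7,fy=3.7,interpolation=cv2.INTER_CUBIC))
E
python3 go.py .5975 .0665 .1175 65
```

```text
t 14.3 p [0.5984 0.0665 0.1435] rot [1.7999e+02 2.0000e-02 6.5110e+01] w 0.0127 F [-0.2 -0.2  0.6] j [ 24.9  17.5 -15.3   0.  -57.2 130.2]
shift cm [-0.04 -0.09  2.6 ]
turn deg [0.01 0.02 0.11]
```

View pics/s7.png

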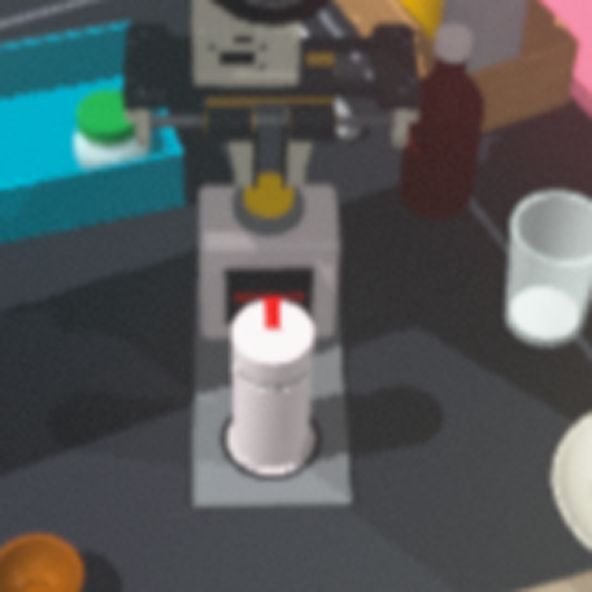

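View pics/w7.png

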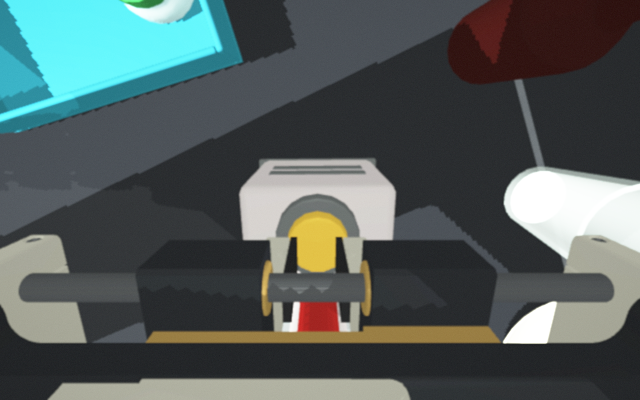

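The fingers are centred over the button and the jar is undisturbed. I'll press down in small steps.

Call:
play_rows:
  motion:
    - [[-0.03, -0.08, 0.5, 0, 0, 0, 0], [0, 0, 0.6, 0, 0, 0, 0], [0, 0, 0.5, 0, 0, 0, 0], [0, 0, 0.4, 0, 0, 0, 0], [0, 0, 0.2, 0, 0, 0, 0], [0, 0, 0.2, 0, 0, 0, 0], [0, 0, 0.2, 0, 0, 0, 0], [0, 0, 0, 0, 0, 0, 0]]

```text
time_s: 15.1
tcp_pos: [0.5981, 0.0667, 0.1252]
eef_rot: [179.7, -0.1, 65.3]
contact_force: [-24.0, 2.5, 56.5]
gripper_width: 0.0002
```

Run:
```python
from plant import r, vision
for i in range(3):
    s=r.get_state(); print(s["tcp_pos"].round(4),s["contact_force"].round(2),round(s["gripper_width"],4)); d=vision.capture("wrist")
```

```text
[0.5981 0.0667 0.1252] [-23.95   2.51  56.49] 0.0002
[0.5981 0.0667 0.1252] [-24.99   3.21  56.43] 0.0003
[0.5981 0.0667 0.1252] [-24.67   2.85  56.51] 0.0004
```

The force is 56 N at z=0.1252, higher than I expected. I'll check in the images whether the button is down or the fingers are sitting on its collar.

Run:
```python
from plant import r, vision
from h import *
d=vision.capture("wrist"); a=cv2.resize(d["pixels"][120:345,220:420],None,fx=2.5,fy=2.5,interpolation=cv2.INTER_CUBIC)
cv2.imwrite("pics/w8.png",a)
d=vision.capture("side"); cv2.imwrite("pics/s8.png",cv2.resize(d["pixels"][150:240,270:360],None,fx=6.5,fy=6.5,interpolation=cv2.INTER_CUBIC))
d=vision.capture("top"); cv2.imwrite("pics/t8.png",cv2.resize(d["pixels"][140:240,250:350],None,fx=5,fy=5,interpolation=cv2.INTER_CUBIC))
```

```text
(no output)
```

View pics/w8.png

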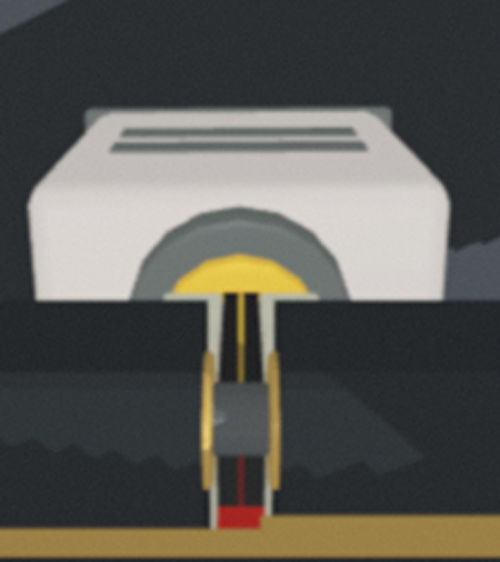

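View pics/s8.png

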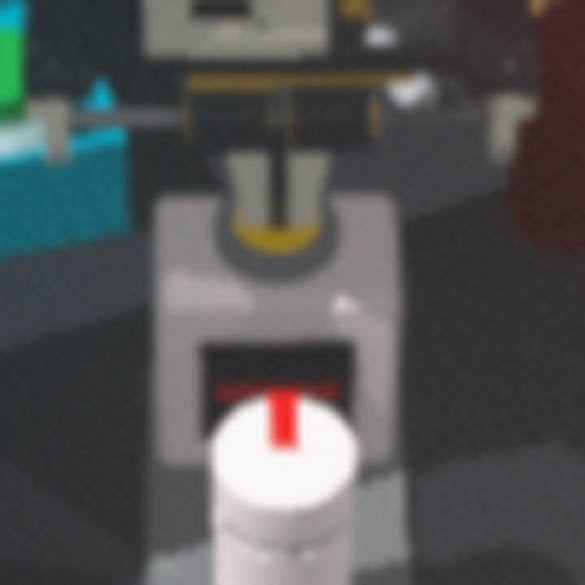

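Call:
play_rows:
  motion:
    - [[0, 0, -0.2, 0, 0, 0, 0], [0, 0, -0.2, 0, 0, 0, 0], [0, 0, -0.2, 0, 0, 0, 0], [0, 0, -0.1, 0, 0, 0, 0], [0, 0, 0, 0, 0, 0, 0], [0, 0, 0, 0, 0, 0, 0], [0, 0, 0, 0, 0, 0, 0], [0, 0, 0, 0, 0, 0, 0]]

```text
time_s: 16.2
tcp_pos: [0.5977, 0.0667, 0.1261]
eef_rot: [179.9, -0.1, 65.1]
contact_force: [-5.2, 1.4, 13.7]
gripper_width: 0.0005
```

```bash
cat > f.py <<'E'
from plant import r, vision
import numpy as np
F=[];P=[]
for i in range(5):
    s=r.get_state(); F.append(s["contact_force"]); P.append(s["tcp_pos"]); d=vision.capture("side")
print(s["time_s"],np.mean(P,0).round(4),P[-1].round(4),np.mean(F,0).round(2),"last",F[-1].round(1))
E
python3 f.py
```

```text
16.4 [0.5977 0.0667 0.1261] [0.5977 0.0667 0.1261] [-5.24  0.68 13.43] last [-5.6  0.5 13.1]
```

Call:
play_rows:
  motion:
    - [[0, 0, -0.1, 0, 0, 0, 0], [0, 0, -0.1, 0, 0, 0, 0], [0, 0, 0, 0, 0, 0, 0], [0, 0, 0, 0, 0, 0, 0], [0, 0, 0, 0, 0, 0, 0], [0, 0, 0, 0, 0, 0, 0], [0, 0, 0, 0, 0, 0, 0], [0, 0, 0, 0, 0, 0, 0]]

```text
time_s: 17.25
tcp_pos: [0.5976, 0.0667, 0.1263]
eef_rot: [180.0, -0.0, 65.1]
contact_force: [1.7, 0.2, 4.7]
gripper_width: 0.0005
```

```bash
python3 f.py
```

```text
17.45 [0.5976 0.0667 0.1263] [0.5976 0.0667 0.1264] [ 1.87 -0.02  3.84] last [2.4 0.4 3.2]
```

Call:
play_rows:
  motion:
    - [[0, 0, -0.1, 0, 0, 0, 0], [0, 0, -0.1, 0, 0, 0, 0], [0, 0, 0, 0, 0, 0, 0], [0, 0, 0, 0, 0, 0, 0], [0, 0, 0, 0, 0, 0, 0], [0, 0, 0, 0, 0, 0, 0], [0, 0, 0, 0, 0, 0, 0], [0, 0, 0, 0, 0, 0, 0]]

```text
time_s: 18.3
tcp_pos: [0.5973, 0.0666, 0.1282]
eef_rot: [-180.0, -0.0, 65.1]
contact_force: [2.1, 0.7, 3.2]
gripper_width: 0.0004
```

```bash
python3 f.py
```

```text
18.5 [0.5973 0.0667 0.1282] [0.5973 0.0667 0.1282] [2.22 1.03 2.63] last [2.6 0.8 2.8]
```

Call:
play_rows:
  motion:
    - [[0, 0, -0.1, 0, 0, 0, 0], [0, 0, -0.1, 0, 0, 0, 0], [0, 0, 0, 0, 0, 0, 0], [0, 0, 0, 0, 0, 0, 0], [0, 0, 0, 0, 0, 0, 0], [0, 0, 0, 0, 0, 0, 0], [0, 0, 0, 0, 0, 0, 0], [0, 0, 0, 0, 0, 0, 0]]

```text
time_s: 19.35
tcp_pos: [0.597, 0.0666, 0.1301]
eef_rot: [-180.0, 0.0, 65.1]
contact_force: [0.2, -0.1, 1.7]
gripper_width: 0.0007
```

```bash
python3 f.py
```

```text
19.55 [0.5971 0.0666 0.1301] [0.5971 0.0666 0.1301] [0.17 0.17 2.24] last [-0.1 -0.4  2.1]
```

Call:
play_rows:
  motion:
    - [[0, 0, -0.1, 0, 0, 0, 0], [0, 0, -0.1, 0, 0, 0, 0], [0, 0, -0.1, 0, 0, 0, 0], [0, 0, 0, 0, 0, 0, 0], [0, 0, 0, 0, 0, 0, 0], [0, 0, 0, 0, 0, 0, 0], [0, 0, 0, 0, 0, 0, 0], [0, 0, 0, 0, 0, 0, 0]]

```text
time_s: 20.4
tcp_pos: [0.5973, 0.0666, 0.1332]
eef_rot: [-180.0, 0.0, 65.1]
contact_force: [-0.1, 0.7, 1.0]
gripper_width: 0.0003
```

```bash
python3 f.py
```

```text
20.6 [0.5973 0.0666 0.1332] [0.5973 0.0667 0.1332] [-0.2   0.11  0.16] last [-0.2 -0.8  0.4]
```

The force profile on release confirms the press. The hard stop was at z≈0.1262. The spring force then fell from 3.8 to 2.6 to 2.2 to 0 N by z≈0.133, which is the full 6 mm of travel with a spring of about 4 N. Now I'll go back above the jar.

Call:
play_rows:
  motion:
    - [[0, 0, -2, 0, 0, 0, 0], [0, 0, -3, 0, 0, 0, 0], [-1, 0, -3, 0, 0, 0, 4], [-3, 0.17, -1, 0, 0, 0, 8.7], [-3, 0, 0, 0, 0, 0, 8.7], [-3, 0, 0, 0, 0, 0, 8.7], [-2.6, 0, 0, 0, 0, 0, 8.7], [0, 0, 0, 0, 0, 0, 8.7]]

```text
time_s: 21.45
tcp_pos: [0.5444, -0.0505, 0.2237]
eef_rot: [180.0, -0.0, 65.0]
contact_force: [0.1, 0.4, -0.0]
gripper_width: 0.0431
```

```bash
python3 - <<'E'
from plant import r, vision
from h import *
import pickle
for i in range(3):
    st=r.get_state(); d=vision.capture("wrist")
pickle.dump((st,d),open("w9.pkl","wb")); cv2.imwrite("pics/w9.png",d["pixels"])
K,T=cam(d,st); im=d["pixels"].astype(float); P=[]
for y in range(168,196):
    q=np.clip(im[y,290:345,2]-im[y,290:345,1],0,None); q[q<60]=0; P.append((290+(q*np.arange(55)).sum()/max(q.sum(),1),y))
Q=onz(K,T,P,.126)[:,:2]; f=np.polyfit(Q[:,1],Q[:,0],1); print("stripe yaw",np.degrees(np.arctan2(1,f[0])).round(2),"start",Q[-1].round(4))
print(st["gripper_width"])
E
python3 go.py .5457 -.0485 .069 65.1
```

```text
stripe yaw 66.81 start [ 0.5462 -0.0418]
0.05076480644933765
t 21.6 p [ 0.546  -0.0483  0.2234] rot [ 1.7998e+02 -2.0000e-02  6.5080e+01] w 0.0547 F [-0.   0.2  0.2] j [ 15.4   8.7 -15.7  -0.  -65.5 139.7]
shift cm [-0.04 -0.03 15.44]
turn deg [ 0.02 -0.02 -0.02]
```

View pics/w9.png

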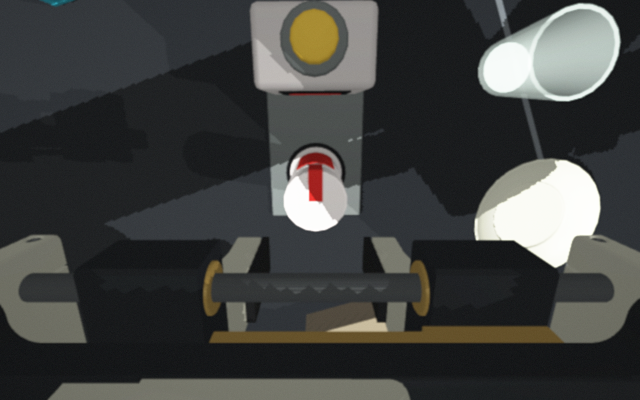

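The jar hasn't moved and the stripe still points at the window. I'll descend to regrasp it, giving the fingers time to open fully.

Call:
play_rows:
  motion:
    - [[-0.03, -0.03, 0.5, 0, 0, 0, 8.7], [0, 0, 1, 0, 0, 0, 8.7], [0, 0, 1.5, 0, 0, 0, 8.7], [0, 0, 1.5, 0, 0, 0, 8.7], [0, 0, 1.5, 0, 0, 0, 8.7], [0, 0, 1, 0, 0, 0, 8.7], [0, 0, 1, 0, 0, 0, 8.7], [0, 0, 0.5, 0, 0, 0, 8.7]]

```text
time_s: 22.4
tcp_pos: [0.5451, -0.0484, 0.137]
eef_rot: [-179.9, 0.0, 65.1]
contact_force: [-0.8, -0.8, 0.4]
gripper_width: 0.0872
```

```bash
python3 go.py .5457 -.0485 .069 65.1
```

```text
t 22.4 p [ 0.5451 -0.0484  0.137 ] rot [-1.7994e+02  5.0000e-02  6.5120e+01] w 0.0872 F [-0.8 -0.8  0.4] j [ 15.4  13.1 -22.5  -0.  -54.5 139.7]
shift cm [0.02 0.07 6.8 ]
turn deg [-0.06  0.05  0.02]
```

Call:
play_rows:
  motion:
    - [[0, 0, 1.5, 0, 0, 0, 8.7], [0, 0, 2, 0, 0, 0, 8.7], [0, 0, 1.5, 0, 0, 0, 8.7], [0, 0, 1, 0, 0, 0, 8.7], [0, 0, 0.6, 0, 0, 0, 8.7], [0, 0, 0.3, 0, 0, 0, 8.7], [0, 0, 0, 0, 0, 0, 8.7], [0, 0, 0, 0, 0, 0, 8.7]]

```text
time_s: 23.2
tcp_pos: [0.5458, -0.0484, 0.0698]
eef_rot: [180.0, -0.0, 65.1]
contact_force: [-0.3, 1.1, 0.3]
gripper_width: 0.087
```

Call:
play_rows:
  motion:
    - [[0, 0, 0, 0, 0, 0, 6.2], [0, 0, 0, 0, 0, 0, 5.6], [0, 0, 0, 0, 0, 0, 5.0], [0, 0, 0, 0, 0, 0, 4.6], [0, 0, 0, 0, 0, 0, 4.6], [0, 0, 0, 0, 0, 0, 4.6], [0, 0, 0, 0, 0, 0, 4.6], [0, 0, 0, 0, 0, 0, 4.6]]
  newtons: 20

```text
time_s: 24.0
tcp_pos: [0.5454, -0.0485, 0.0693]
eef_rot: [180.0, -0.0, 65.1]
contact_force: [-1.4, 0.1, 1.2]
gripper_width: 0.0538
```

```bash
python3 go.py .5457 -.0485 .069 65.1
python3 - <<'E'
# basket pose from first pictures: corners of the rim (z=.06)
from h import *
from plant import vision
for n in ("top","side"):
    d=vision.capture(n);K,T=cam(d); im=cv2.imread(f"pics/{n}0.png")
    hsv=cv2.cvtColor(im,cv2.COLOR_BGR2HSV); m=((hsv[...,0]>84)&(hsv[...,0]<100)&(hsv[...,1]>150)).astype(np.uint8)
    c=[q for q in cv2.findContours(m,cv2.RETR_EXTERNAL,cv2.CHAIN_APPROX_NONE)[0] if cv2.contourArea(q)>1000 and np.linalg.norm(onz(K,T,q[:,0].mean(0),.06)[0][:2]-[.48,.28])<.1][0]
    h=cv2.approxPolyDP(cv2.convexHull(c),1.5,True)[:,0]; print(n,h.tolist(),onz(K,T,h,.06)[:,:2].round(3).tolist(),onz(K,T,h,0)[:,:2].round(3).tolist())
    b,g,rr=[im[...,i].astype(int) for i in range(3)]; mm=((g>80)&(rr<70)&(b<90)&(g-b>40)).astype(np.uint8)
    nn,l,s,cc=cv2.connectedComponentsWithStats(mm)
    for i in range(1,nn):
        p=onz(K,T,cc[i],.048)[0]
        if s[i,4]>60 and .35<p[0]<.65 and .15<p[1]<.45: print("tub",s[i].tolist(),p.round(4))
E
```

```text
t 24.0 p [ 0.5454 -0.0485  0.0693] rot [180.    -0.    65.11] w 0.0538 F [-1.4  0.1  1.2] j [ 15.4  17.6 -26.9   0.  -45.5 139.7]
shift cm [0.01 0.02 0.03]
turn deg [ 0.   -0.    0.01]
top [[249, 189], [251, 193], [236, 262], [175, 251], [193, 178]] [[0.585, 0.196], [0.573, 0.189], [0.371, 0.222], [0.398, 0.398], [0.613, 0.362]] [[0.596, 0.204], [0.584, 0.197], [0.372, 0.232], [0.4, 0.416], [0.625, 0.378]]
tub [214, 191, 18, 17, 239] [0.555  0.2748 0.048 ]
side [[275, 136], [288, 169], [289, 184], [217, 199], [206, 148]] [[0.611, 0.36], [0.587, 0.204], [0.565, 0.146], [0.364, 0.177], [0.398, 0.395]] [[0.636, 0.429], [0.611, 0.263], [0.587, 0.201], [0.373, 0.234], [0.409, 0.467]]
tub [262, 156, 15, 12, 142] [0.5543 0.2713 0.048 ]
```

The jar is regripped at 53.8 mm. From its rim and base corners the basket's centre is (0.492,0.2975) at yaw -9.4°, with a long side of 217 mm, and the tub lies at its +x end. The free spot is therefore (0.4476,0.305). I'll lift high enough for the jar to clear the block and button.

Call:
play_rows:
  motion:
    - [[0, 0, -0.3, 0, 0, 0, 4.6], [0, 0, -1, 0, 0, 0, 4.6], [0, 0, -2, 0, 0, 0, 4.6], [0, 0, -2.5, 0, 0, 0, 4.6], [0, 0, -3, 0, 0, 0, 4.6], [0, 0, -3, 0, 0, 0, 4.6], [0, 0, -2, 0, 0, 0, 4.6], [0, 0, -0.8, 0, 0, 0, 4.6]]

```text
time_s: 24.9
tcp_pos: [0.5464, -0.0484, 0.2183]
eef_rot: [179.8, -0.1, 65.1]
contact_force: [-0.1, 0.7, -2.1]
gripper_width: 0.0533
```

Call:
play_rows:
  motion:
    - [[1, -0.86, 0, 0, 0, 0, 4.6], [2, -1.7, 0, 0, 0, 0, 4.6], [3, -2.55, 0, 0, 0, 0, 4.6], [3.3, -2.8, 0, 0, 0, 0, 4.6], [3.3, -2.8, 0, 0, 0, 0, 4.6], [3.3, -2.8, 0, 0, 0, 0, 4.6], [3.3, -2.8, 0, 0, 0, 0, 4.6], [3, -2.55, 0, 0, 0, 0, 4.6]]

```text
time_s: 25.7
tcp_pos: [0.4659, 0.234, 0.214]
eef_rot: [-179.9, 0.1, 65.1]
contact_force: [1.1, 0.2, -0.6]
gripper_width: 0.0536
```

```bash
python3 go.py .4476 .305 .0683 65.1
```

```text
t 25.7 p [0.4659 0.234  0.214 ] rot [-1.7994e+02  9.0000e-02  6.5130e+01] w 0.0536 F [ 1.1  0.2 -0.6] j [ 48.2   6.6 -19.5  -0.  -64.  106.9]
shift cm [ 5.69 -4.63 14.57]
turn deg [-0.06  0.09  0.03]
```

Call:
play_rows:
  motion:
    - [[2.5, -2.2, 0, 0, 0, 0, 4.6], [2, -1.7, 0, 0, 0, 0, 4.6], [1.2, -1, 0.5, 0, 0, 0, 4.6], [0, 0, 1.5, 0, 0, 0, 4.6], [0, 0, 2, 0, 0, 0, 4.6], [0, 0, 1.5, 0, 0, 0, 4.6], [0, 0, 0.5, 0, 0, 0, 4.6], [0, 0, 0, 0, 0, 0, 4.6]]

```text
time_s: 26.5
tcp_pos: [0.4467, 0.3038, 0.154]
eef_rot: [-180.0, 0.2, 65.1]
contact_force: [0.3, 0.4, -0.5]
gripper_width: 0.0536
```

```bash
python3 - <<'E'
from plant import r, vision
from h import *
d=vision.capture("wrist"); d=vision.capture("wrist"); cv2.imwrite("pics/w10.png",d["pixels"])
d=vision.capture("side"); cv2.imwrite("pics/s10.png",cv2.resize(d["pixels"][80:220,170:330],None,fx=4,fy=4,interpolation=cv2.INTER_CUBIC))
E
python3 go.py .4476 .305 .0683 65.1
```

```text
t 26.65 p [0.4476 0.3048 0.1559] rot [ 1.7998e+02 -5.0000e-02  6.5100e+01] w 0.0538 F [ 0.4 -1.  -0.7] j [ 55.   11.4 -21.9   0.  -56.6 100.1]
shift cm [ 0.01 -0.01  8.76]
turn deg [ 0.02 -0.05  0.  ]
```

View pics/w10.png

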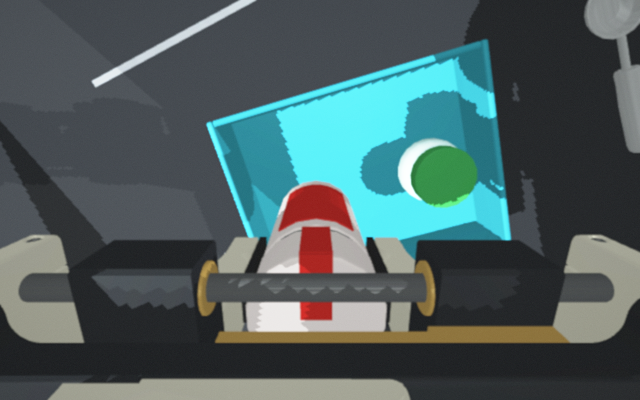

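View pics/s10.png

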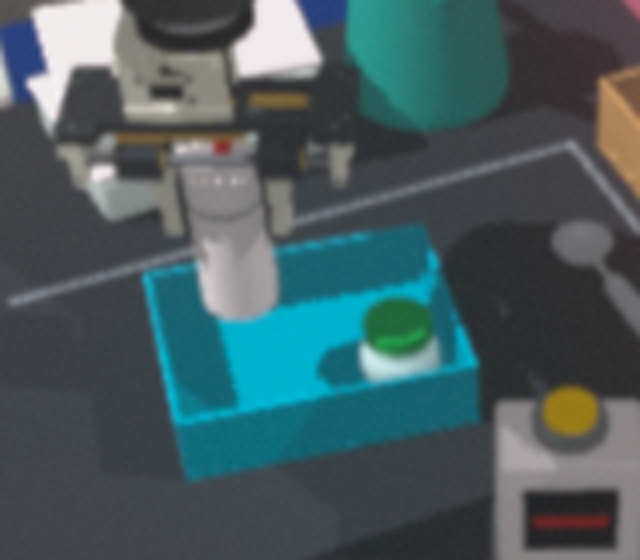

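The jar hangs inside the basket's free end, clear of the walls and tub. I'll lower it to the floor.

Call:
play_rows:
  motion:
    - [[0, 0, 1, 0, 0, 0, 4.6], [0, 0, 2, 0, 0, 0, 4.6], [0, 0, 2, 0, 0, 0, 4.6], [0, 0, 1.5, 0, 0, 0, 4.6], [0, 0, 1, 0, 0, 0, 4.6], [0, 0, 0.6, 0, 0, 0, 4.6], [0, 0, 0.3, 0, 0, 0, 4.6], [0, 0, 0.2, 0, 0, 0, 4.6]]

```text
time_s: 27.45
tcp_pos: [0.4476, 0.3048, 0.0695]
eef_rot: [180.0, -0.0, 65.1]
contact_force: [0.8, 0.6, -1.0]
gripper_width: 0.0535
```

```bash
python3 f.py
```

```text
27.65 [0.4475 0.3048 0.0696] [0.4476 0.3049 0.0698] [ 0.2   0.15 -1.4 ] last [-0.   0.3 -1.2]
```

Call:
play_rows:
  motion:
    - [[0, 0, 0.1, 0, 0, 0, 4.6], [0, 0, 0.05, 0, 0, 0, 4.6], [0, 0, 0, 0, 0, 0, 4.6], [0, 0, 0, 0, 0, 0, 4.6], [0, 0, 0, 0, 0, 0, 4.6], [0, 0, 0, 0, 0, 0, 4.6], [0, 0, 0, 0, 0, 0, 4.6], [0, 0, 0, 0, 0, 0, 4.6]]

```text
time_s: 28.5
tcp_pos: [0.4475, 0.3049, 0.0683]
eef_rot: [180.0, -0.0, 65.1]
contact_force: [-1.8, -0.7, 5.5]
gripper_width: 0.0534
```

```bash
python3 f.py
```

```text
28.7 [0.4475 0.3048 0.0683] [0.4475 0.3048 0.0683] [-1.85  0.17  5.93] last [-1.3  0.1  6.1]
```

The jar touches the floor at the predicted height, with about 6 N of contact. I'll release and rise.

Call:
play_rows:
  motion:
    - [[0, 0, 0, 0, 0, 0, 5.4], [0, 0, 0, 0, 0, 0, 5.6], [0, 0, 0, 0, 0, 0, 6.0], [0, 0, 0, 0, 0, 0, 7.0], [0, 0, 0, 0, 0, 0, 8.7], [0, 0, 0, 0, 0, 0, 8.7], [0, 0, 0, 0, 0, 0, 8.7], [0, 0, 0, 0, 0, 0, 8.7]]

```text
time_s: 29.55
tcp_pos: [0.4473, 0.3046, 0.0677]
eef_rot: [-180.0, 0.0, 65.1]
contact_force: [0.6, 0.1, 0.0]
gripper_width: 0.0866
```

Call:
play_rows:
  motion:
    - [[0, 0, -0.5, 0, 0, 0, 8.7], [0, 0, -1.5, 0, 0, 0, 8.7], [0, 0, -2.5, 0, 0, 0, 8.7], [0, 0, -3, 0, 0, 0, 8.7], [0, 0, -3, 0, 0, 0, 8.7], [0, 0, -3, 0, 0, 0, 8.7], [0, 0, -2.5, 0, 0, 0, 8.7], [0, 0, -1, 0, 0, 0, 8.7]]

```text
time_s: 30.35
tcp_pos: [0.4481, 0.3053, 0.241]
eef_rot: [179.9, -0.2, 65.1]
contact_force: [0.0, 0.1, -0.1]
gripper_width: 0.0869
```

Run:
```python
from plant import r, vision
from h import *
d=vision.capture("wrist"); d=vision.capture("wrist"); d=vision.capture("wrist"); cv2.imwrite("pics/w11.png",d["pixels"])
d=vision.capture("side"); cv2.imwrite("pics/s11.png",d["pixels"])
d=vision.capture("top"); cv2.imwrite("pics/t11.png",d["pixels"])
s=r.get_state(); print(s["time_s"],s["tcp_pos"].round(4),s["contact_force"].round(1),s["gripper_width"])
```

```text
30.6 [0.4467 0.3041 0.2364] [-0.4 -0.2 -0.6] 0.08715615069225902
```

View pics/w11.png

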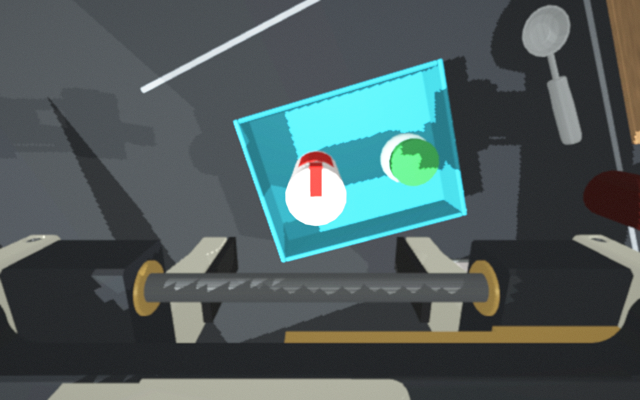

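View pics/s11.png

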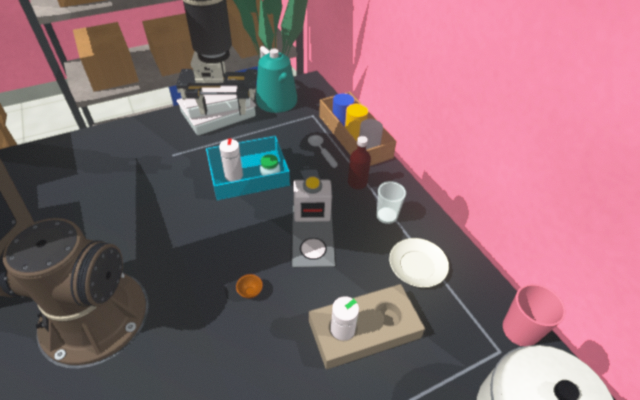

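The wrist view shows the jar upright in the basket's free end, lid at (316,194) and tub at (413,160). The side view shows the spare jar (345,318), dip (249,286), plate, cup, sauce and spoon where they were. The gripper is clear, so I'll hand in.

Run:
```python
from plant import r
from h import *
a=cv2.imread("pics/side0.png");b=cv2.imread("pics/s11.png")
for n,(y0,y1,x0,x1) in dict(spare=(290,345,325,362),dip=(272,300,232,266),plate=(238,290,385,452),cup=(180,225,372,408),sauce=(135,190,345,374),tub=(150,176,256,284),spoon=(130,168,305,340)).items():
    print(n,round(float(np.abs(a[y0:y1,x0:x1].astype(int)-b[y0:y1,x0:x1]).mean()),1))
s=r.get_state(); print(s["qd"].round(2),s["contact_force"].round(2))
print(r.close_job())
```

```text
spare 4.2
dip 4.5
plate 7.7
cup 5.1
sauce 11.8
tub 25.7
spoon 29.7
[-0.04  0.41 -0.04  0.19 -0.13  0.05] [-0.35 -0.23 -0.58]
the job is handed in; nothing more can be done
None
```

The red-label jar was read and is now standing upright in the free end of the blue basket. I handed the job in at about 30.6 s of the 61 s allowed, and no verdict is reported.

- **Placing:** I set the jar on the pad's centre and let go. Its lid stripe pointed at 66.05°, against about 65.6° measured for the reader. It had not moved when I came back after the press.
- **Button:** I pressed it with closed fingertips until it hit a hard stop at z ≈ 0.126 m. The peak force was about 61 N: 56 N down and 25 N sideways, more than I intended but under the 120 N wrist limit. On the way up the spring force fell from 3.8 N to 0 between z ≈ 0.126 and 0.133 m. That matches the full 6 mm travel and a spring of about 4 N.
- **Basket:** I released the jar at (0.4475, 0.305) with about 6 N of floor contact. It is upright, clear of the walls and tub, and the gripper is well above it with no contact.

**Checks that were less clear:**
- **Button height:** my camera estimate was 5–8 mm too low, which is why the press force came out high. I settled the travel from the force readings instead.
- **Stripe angle:** a second reading after the press gave 66.8°, from a frame taken while the arm was still settling.
- **Bystanders:** comparing before and after pictures showed little change at the spare jar, dip, plate and cup (4–8 grey levels), and somewhat more at the sauce (12). The tub (26) and spoon (30) changed most. By eye they are in the same place, so I put that down to moving shadows, but I did not measure their positions again.

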